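# Clear, load and dock a microscope's tube carriage

### The arm

A 6-joint arm with a two-finger parallel gripper is mounted at the origin on the work surface. World frame = base frame: x ahead of the robot, y to its left, z up, the work surface at z = 0. Lengths are in m, angles in degrees, forces in N, time in s.
With the tool pointing down it reaches from about 0.35 to 0.975 m from the base axis. Payload 17.4 kg.
Tool frame: the origin (TCP) lies midway between the tips of the shut fingers; the grasp point (between the pads) lies 19 mm behind it; z points along the fingers, x is the direction in which the jaws open and shut, and the axes are right-handed (so a half turn about z gives the same grasp; the last joint's range is limited). The gripper opens to 85 mm and grips with 20 to 120 N. Pads are 22 mm wide; open, the fingers measure 114 mm over their backs; the gripper's body (76 mm by 85 mm) begins 54 mm behind the grasp point. The pads swing forward as they close: fully open they stand 13 mm farther back than shut.
Start: joints at [62.578, 6.646, 82.598, -0, 90.757, -2.166], TCP at [0.288, 0.61, 0.21] pointing down, gripper open.
Joint ranges: [-162.19, 162.19], [-47.58, 125.68], [4.15, 143.07], [-65.23, 245.23], [0.69, 171.88], [-170.13, 170.13]. Speed limits (degrees/s): [108.29, 108.29, 127.2, 180, 180, 180].

### API

Orientations are given as [roll, pitch, yaw] about the fixed x, y, z axes, in that order (R = Rz(yaw) Ry(pitch) Rx(roll)).
In Python, from bench import telemetry, cams, ctrl gives the robot as it stands.
- The arm moves only by the tool drive_tool, never from a script. Its argument "increments" is a list of rows, each a list of 2 entries, a list of its own where there are three numbers: the shift along the tool's x, y, z in m, then the turn, a rotation vector about the tool's x, y, z in degrees. In form: [[[tx, ty, tz], [wx, wy, wz]], ...]. A call has 1 to 12 rows; each row shifts and turns the commanded pose from where the row before left it, along the tool's axes as they then stand; what a row does not reach is not made up. A row lasts 1/12 s, in which the tool goes at most 41.7 mm and 7.16 degrees, less where a joint would pass 70% of its speed; a pose out of reach is approached as far as the arm can. A call is refused whole if a number of a shift passes 0.0417 or a number of a turn 7.16, either way. A call with a gripper value outside its range is refused whole. "gripper" is the finger opening in m, from 0 to 0.0854, set as the call begins (left out, the last holds). The fingers move at their own pace and stop on an object; "force" is the grip in N (left out, the last holds). Time passes only in rows, so rows that do not move let the fingers close. It gives the time, the measured TCP pose, the force and the opening at its end, in the units of the state.
- telemetry.state(): the state, without advancing time (a new reading comes with each control period).
- cams.snapshot(name): name is "scene" or "side" or "wrist"; returns (picture, depth): 480x640x3 uint8, red, green, blue; 480x640 float32, m along the optical axis (not along the pixel's ray), 0 where there is no reading.
- cams.get_calibration(name): a dict with "fx", "fy", "cx", "cy" (pixels), "pose" (4x4, takes a point from camera to world coordinates); the wrist camera has in their place "T_tool_cam" (4x4, takes a point from camera to tool coordinates, whose origin is the TCP and whose axes are the tool frame's). Camera axes: x right, y down, z forward; pixel columns grow to the right and rows downward; lengths in m; the calibration is good to about 2 mm. The wrist camera is an equidistant fisheye: a pixel r from the principal point sees the ray r / f radians off the axis. A picture is of the moment at which its call begins: read the wrist's pose just before it. get_calibration takes no time and is no camera call.
- ctrl.finish_job(): hands the job in, once; it reports no verdict.
The state is a dict: "time": time; "joints": joint angles; "joint_vel": joint speeds; "effort": joint torques, N m; "tcp_pos": TCP position; "ee_rot": TCP orientation; "contact_force": force on the tool from outside, world axes, zero at the start; "moment": the same for the moment, N m; "width": finger opening in m.
Only numpy, scipy, OpenCV 4.12 (cv2) and the standard library are available. Lean on these libraries where they do the work, as an engineer would, in place of code of your own. Each camera call takes 0.05 s, during which the arm holds its last target. There are 200 camera calls.

### The job

First swing the grey tote a quarter turn about the pin in its corner, by pushing its far corner round until its long side lies flush along the yellow fence and the track is clear, keeping it flat on the bench and on its pin. Then pull the tube carriage fully out of the microscope to its loading stop, and with it out there stand every sample tube that is on the bench upright, cap up, in the holder's slots. Finally push the loaded carriage fully home under the microscope, and leave the other things on the bench where they are.

Things in the scene. Friction and masses are not known exactly. Their poses are not given: they have to be found in the camera images.
- parking: Fixed parking place. Origin at the foot, on the bench, of an upright steel pin (10 mm diameter, 70 mm tall). A low yellow fence (12 mm thick, 30 mm high) runs along its x axis from x = 30 to 150 mm; the fence's face towards the pin is at y = -118.5 mm. Yellow tape on the bench marks the other sides of the place.
- tote: Grey open tote, 0.5 kg, 190 x 130 x 50 mm, walls and floor 4 mm, flat on the bench. Origin at its underside on the axis of a 13 mm square hole in its corner, where the fixed pin stands loosely. It reaches x -15 to 175, y -115 to 15 mm. It starts about a quarter turn anticlockwise (from above) of parked, blocking the carriage; parked, its axes agree with the parking place's, long side on the fence.
- tote_corner (a point): Top of the tote's outer corner diagonally opposite the pin, at (175, -115, 50) mm in the tote's frame. Inside the tote a white box (top at 32 mm, a blue one on it to 44 mm) is fixed over x = 25 to 85, y = -103 to -17 mm; the rest of the inside, this corner too, is empty.
- park_mark (a point): The point where tote_corner is when the tote is parked square along the fence: (175, -115, 50) mm in the parking place's frame.
- carriage (a joint): Travel in m of the carriage on its level track: 0 = fully home under the microscope's objective (stop), 0.2 = fully out at the loading stop. It slides with about 2 N of friction and stays where it is left. The microscope has a black column (170 mm wide, 360 mm tall) 120 mm beyond the home holder's centre and a black head 130 mm wide reaching from it over the home holder.
- handle (a point): Centre of the upper part of the carriage's upright red handle, a 16 x 16 mm post whose top is 15 mm above this point (85 mm above the bench) and whose foot is 40 mm below it, on a 10 mm thick arm. Its y axis points along the track towards the microscope, so the carriage comes out along -y.
- holder (a point): Centre of the inner floor (28 mm above the bench) of the carriage's white holder: four open slots in a row along x, centres at x = -51, -17, 17, 51 mm, y = 0, each 31 (x) by 34 (y) mm inside, 60 deep, walls 3; rim 88 mm above the bench. x points away from the robot, y to the microscope. When home it is under the head (lowest point 175 mm up), which covers the track to 62 mm on the loading side.
- tube1_center (a point): Centre of a stoppered square sample tube, 16 x 16 x 130 mm, 50 g, white, its cap and stripe green; at the start it lies on the bench. Its x axis runs lengthwise towards the cap, which is the last 30 mm. May be absent (None).
- tube2_center (a point): Centre of a stoppered square sample tube, 16 x 16 x 130 mm, 50 g, white, its cap and stripe red; at the start it lies on the bench. Its x axis runs lengthwise towards the cap, which is the last 30 mm. May be absent (None).
- tube3_center (a point): Centre of a stoppered square sample tube, 16 x 16 x 130 mm, 50 g, white, its cap and stripe orange; at the start it lies on the bench. Its x axis runs lengthwise towards the cap, which is the last 30 mm. May be absent (None).
- tube4_center (a point): Centre of a stoppered square sample tube, 16 x 16 x 130 mm, 50 g, white, its cap and stripe blue; at the start it lies on the bench. Its x axis runs lengthwise towards the cap, which is the last 30 mm. May be absent (None).
- oil_center (a point): Small amber oil bottle, 32 mm diameter, 70 mm tall; its centre. A bystander, to be left alone.
- dish_center (a point): Clear shallow dish, 50 mm diameter, 15 mm tall; its centre. A bystander, to be left alone.
- slidebox_center (a point): Blue slide box, 80 x 100 x 35 mm; its centre. A bystander, to be left alone.
- ethanol_center (a point): White bottle with red cap, 60 mm diameter, 140 mm tall; its centre. A bystander, to be left alone.
- weight_mid (a point): Brass weight, 44 mm diameter, 30 mm tall; its centre. A bystander, to be left alone.
- jar_center (a point): Glass jar with white lid, 60 mm diameter, 70 mm tall; its centre. A bystander, to be left alone.
Not all that is in view belongs to the job. Leave any turquoise look-alike of the part that bears tube4_center alone. Leave any brown look-alike of the part that bears tube2_center alone.

How it is judged:
By the outcome, as a careful person would: the job done as asked, in the order asked, and still so for the second after the job is handed in, with the robot touching nothing.
Of tube1, tube2, tube3, tube4 only 3 to 4 are there at a start; the rules pass over those that are not, and their reading is None.
At some moment in a run one of tube1, tube2, tube3, tube4 may be knocked a few centimetres aside while the robot is not near it.
It also fails if it takes over 210 s, if anything falls off the work surface, if the arm or the gripper's body presses on something with over 40 N, if the wrist force passes 120 N, or if a joint passes its speed limit or range.

## Working session

There is one attempt and no reset: what is moved stays moved. The work goes in short steps, Python scripts to look and compute and a tool call to move; the robot and the scene stay as the last step left them, time stands still between calls to the robot, and variables do not carry over. Pictures are saved under pics/ and viewed, about 12 in all and at most 16, crops included, and the job is handed in when it is done.

Besides the shell and the picture viewer there is one more tool, called after ">>>" by a JSON object that holds its "api" and its "payload", one argument or row to a line. drive_tool: Moves the arm, as the interface text tells. Its arguments: {"type":"object","properties":{"increments":{"type":"array"},"gripper":{"type":"number"},"force":{"type":"number"}},"required":["increments"]}

```bash
ls; mkdir -p pics; python3 - <<'E'
from bench import telemetry,cams,ctrl
import cv2,numpy as np
s=telemetry.state();print(s)
for n in["scene","side"]:
    p,d=cams.snapshot(n);c=cams.get_calibration(n);print(n,c)
    cv2.imwrite(f"pics/{n}0.png",p[:,:,::-1]);np.save(f"pics/{n}0.npy",d)
print(cams.get_calibration("wrist"))
E
```

```text
pics
{'time': 0.0, 'joints': array([ 6.25772733e+01,  6.67308805e+00,  8.26358752e+01,  6.58362217e-04,
        9.07562451e+01, -2.16568186e+00]), 'joint_vel': array([ 0.06007535,  0.05073629, -0.11935865, -0.11291341,  0.077829  ,
       -0.00049582]), 'effort': array([-2.78463194e-04, -7.31979847e+01, -6.32501221e+01,  4.64365041e-05,
        6.22607287e-03, -7.11797554e-08]), 'tcp_pos': array([0.28791336, 0.61027846, 0.20967298]), 'ee_rot': array([-1.79996878e+02,  6.51368559e-02,  6.47429653e+01]), 'contact_force': array([-0.32600419,  0.19187322, -0.13150755]), 'moment': array([-0.02356926,  0.03040793, -0.03453897]), 'width': 0.08490167845307568}
scene {'fx': 518.9523995201668, 'fy': 518.9523995201668, 'cx': 320.2410998380613, 'cy': 240.5203595716093, 'pose': array([[-0.49082777,  0.4910472 , -0.7196949 ,  1.67702506],
       [ 0.87115414,  0.2639324 , -0.41404125,  0.68805311],
       [-0.013363  , -0.83018813, -0.55732315,  0.95238109],
       [ 0.        ,  0.        ,  0.        ,  1.        ]])}
side {'fx': 440.86922411966657, 'fy': 440.86922411966657, 'cx': 319.9543764313449, 'cy': 239.833693579866, 'pose': array([[ 0.99846903, -0.03249636,  0.04476145,  0.4642952 ],
       [-0.05528801, -0.61096245,  0.78972661, -0.76280941],
       [ 0.00168432, -0.79099233, -0.61182374,  0.68959862],
       [ 0.        ,  0.        ,  0.        ,  1.        ]])}
{'fx': 371.64829954431775, 'fy': 371.64829954431775, 'cx': 325.6425605432389, 'cy': 235.44840940534198, 'T_tool_cam': array([[ 9.99998672e-01, -1.26893123e-03, -1.02252964e-03,
        -3.65574426e-04],
       [ 1.51038564e-03,  9.57285734e-01,  2.89139659e-01,
        -7.42811771e-02],
       [ 6.11954689e-04, -2.89140820e-01,  9.57286379e-01,
        -1.62807309e-01],
       [ 0.00000000e+00,  0.00000000e+00,  0.00000000e+00,
         1.00000000e+00]])}
```

View pics/scene0.png

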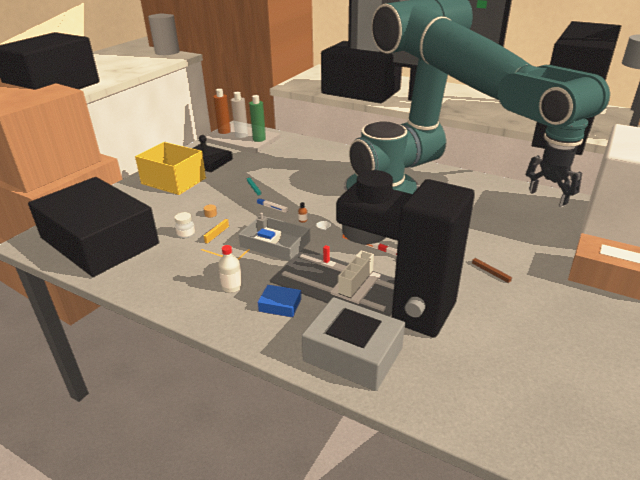

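View pics/side0.png

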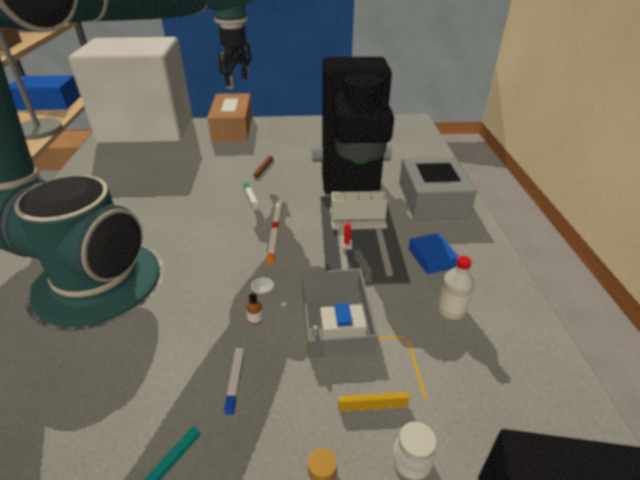

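```bash
cat > h.py <<'E'
from bench import telemetry,cams,ctrl
import cv2,numpy as np
from scipy.spatial.transform import Rotation as R
def world(n,uv,z=None,d=None):
    "pixel -> world; on plane z if given, else by depth image d"
    c=cams.get_calibration(n);P=c["pose"];out=[]
    for u,v in np.atleast_2d(uv):
        r=np.array([(u-c["cx"])/c["fx"],(v-c["cy"])/c["fy"],1.])
        w=P[:3,:3]@r
        t=(z-P[2,3])/w[2] if z is not None else d[int(round(v)),int(round(u))]
        out.append(P[:3,3]+t*w)
    return np.array(out)
def snap(n,name):
    p,d=cams.snapshot(n);cv2.imwrite(f"pics/{name}.png",p[:,:,::-1]);np.save(f"pics/{name}.npy",d);return p,d
def crop(name,x0,x1,y0,y1,k,out):
    im=cv2.imread(f"pics/{name}.png")[y0:y1,x0:x1]
    cv2.imwrite(f"pics/{out}.png",cv2.resize(im,None,fx=k,fy=k,interpolation=cv2.INTER_CUBIC))
def wrist_ray(uv,T):
    "pixels -> world origin, unit rays for tool pose T (4x4)"
    c=cams.get_calibration("wrist");C=T@c["T_tool_cam"];out=[]
    for u,v in np.atleast_2d(uv):
        x,y=(u-c["cx"])/c["fx"],(v-c["cy"])/c["fy"];th=np.hypot(x,y);s=np.sinc(th/np.pi)
        out.append(C[:3,:3]@np.array([x*s,y*s,np.cos(th)]))
    return C[:3,3],np.array(out)
def tool(s=None):
    s=s or telemetry.state();T=np.eye(4);T[:3,:3]=R.from_euler("xyz",s["ee_rot"],degrees=True).as_matrix();T[:3,3]=s["tcp_pos"];return T
def wworld(uv,z,T):
    o,r=wrist_ray(uv,T);return o+r*((z-o[2])/r[:,2])[:,None]
E
python3 - <<'E'
from h import *
crop("side0",200,440,160,430,2.2,"side0c")
E
```

```text
(no output)
```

View pics/side0c.png

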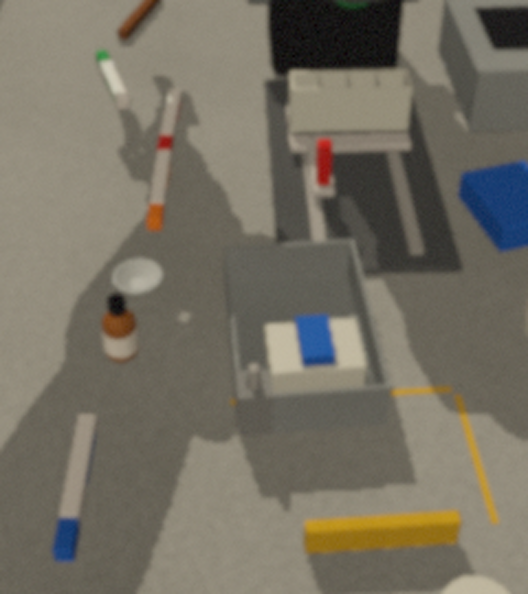

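```bash
python3 - <<'E'
from h import *
np.set_printoptions(precision=4,suppress=True)
d=np.load("pics/side0.npy")
f=lambda a:np.array(a,float)/2.2+[200,160]
def show(n,a,z):
    a=f(a);print(n,world("side",a,z=z).tolist() if 0 else world("side",a,z=z)[:, :2].round(4).tolist(), "depth", world("side",a,d=d).round(3).tolist())
show("green capend,otherend",[(102,54),(123,104)],.016)
show("red cap end, joint?, far",[(165,143),(174,92)],.016)
show("orange cap end",[(154,225),(164,148)],.016)
show("blue capend, end",[(65,555),(87,415)],.016)
show("pin top",[(253,368)],.07)
show("tote rim corners NL,NR,FR,FL",[(240,408),(392,388),(353,243),(226,250)],.05)
show("fence top L,R front",[(306,525),(459,515)],.03)
show("fence top L,R near",[(306,535),(459,525)],.03)
show("handle top",[(324,142),(324,155)],.085)
show("holder rim corners",[(290,70),(410,70),(412,87),(290,88)],.088)
s=world("side",[(263,286),(254,310),(458,262),(435,250),(415,440),(322,460),(195,430)],d=d);print(s.round(3))
E
```

```text
green capend,otherend [[0.3096, 0.3871], [0.3452, 0.2627]] depth [[0.31, 0.384, 0.018], [0.344, 0.276, 0.007]]
red cap end, joint?, far [[0.3999, 0.1761], [0.4086, 0.2871]] depth [[0.4, 0.173, 0.018], [0.409, 0.286, 0.017]]
orange cap end [[0.392, 0.0271], [0.399, 0.166]] depth [[0.391, 0.04, 0.005], [0.399, 0.168, 0.014]]
blue capend, end [[0.3381, -0.352], [0.343, -0.2213]] depth [[0.337, -0.348, 0.009], [0.343, -0.223, 0.018]]
pin top [[0.4861, -0.2234]] depth [[0.486, -0.223, 0.07]]
tote rim corners NL,NR,FR,FL [[0.4742, -0.2482], [0.6025, -0.2342], [0.5931, -0.0507], [0.4674, -0.0543]] depth [[0.474, -0.238, 0.038], [0.613, -0.193, 0.001], [0.593, -0.05, 0.05], [0.467, -0.051, 0.047]]
fence top L,R front [[0.5205, -0.3455], [0.6382, -0.3434]] depth [[0.52, -0.346, 0.031], [0.646, -0.325, 0.001]]
fence top L,R near [[0.5197, -0.3539], [0.6364, -0.3518]] depth [[0.52, -0.351, 0.025], [0.644, -0.333, -0.0]]
handle top [[0.5758, 0.0727], [0.5734, 0.0495]] depth [[0.575, 0.069, 0.088], [0.576, 0.068, 0.071]]
holder rim corners [[0.5503, 0.2155], [0.6918, 0.2081], [0.6876, 0.171], [0.5473, 0.1763]] depth [[0.55, 0.216, 0.088], [0.725, 0.349, 0.0], [0.719, 0.302, 0.004], [0.547, 0.178, 0.087]]
[[ 0.378 -0.039  0.004]
 [ 0.368 -0.15   0.044]
 [ 0.766 -0.134  0.138]
 [ 0.78   0.026  0.037]
 [ 0.621 -0.443  0.069]
 [ 0.486 -0.446  0.031]
 [ 0.287 -0.381  0.018]]
```

>>> {"api": "drive_tool", "payload": {
  "increments": [
    [[0, 0, 0], [0, 0, -4.45]],
    [[0, 0, 0], [0, 0, -4.45]],
    [[0, 0, 0], [0, 0, -4.45]],
    [[0, 0, 0], [0, 0, -4.45]],
    [[0, 0, 0], [0, 0, -4.45]],
    [[0, 0, 0], [0, 0, -4.45]],
    [[-0.0284, 0.0043, 0], [0, 0, 0]],
    [[-0.0284, 0.0043, 0], [0, 0, 0]],
    [[-0.0284, 0.0043, 0], [0, 0, 0]],
    [[-0.0284, 0.0043, 0], [0, 0, 0]],
    [[-0.0284, 0.0043, 0], [0, 0, 0]],
    [[-0.0284, 0.0043, 0], [0, 0, 0]]
  ],
  "gripper": 0
}}

```text
time: 1.1
tcp_pos: [0.318, 0.4394, 0.21]
ee_rot: [-180.0, 0.0, 91.5]
contact_force: [1.1, -0.9, 0.4]
width: 0.0
```

>>> {"api": "drive_tool", "payload": {
  "increments": [
    [[-0.0284, 0.0043, 0], [0, 0, 0]],
    [[-0.0284, 0.0043, 0], [0, 0, 0]],
    [[-0.0284, 0.0043, 0], [0, 0, 0]],
    [[-0.0284, 0.0043, 0], [0, 0, 0]],
    [[-0.0284, 0.0043, 0], [0, 0, 0]],
    [[-0.0284, 0.0043, 0], [0, 0, 0]],
    [[-0.0284, 0.0043, 0], [0, 0, 0]],
    [[-0.0284, 0.0043, 0], [0, 0, 0]],
    [[-0.0284, 0.0043, 0], [0, 0, 0]],
    [[-0.0284, 0.0043, 0], [0, 0, 0]],
    [[-0.0284, 0.0043, 0], [0, 0, 0]],
    [[-0.0284, 0.0043, 0], [0, 0, 0]]
  ]
}}

```text
time: 2.1
tcp_pos: [0.3781, 0.1, 0.2103]
ee_rot: [180.0, 0.0, 91.5]
contact_force: [0.1, 0.1, -0.3]
width: 0.0001
```

>>> {"api": "drive_tool", "payload": {
  "increments": [
    [[-0.025, 0.026, 0], [0, 0, 0]],
    [[-0.025, 0.026, 0], [0, 0, 0]],
    [[-0.025, 0.026, 0], [0, 0, 0]],
    [[-0.025, 0.026, 0], [0, 0, 0]],
    [[-0.025, 0.026, 0], [0, 0, 0]],
    [[-0.025, 0.026, 0], [0, 0, 0]],
    [[-0.025, 0.026, 0], [0, 0, 0]],
    [[0, 0, 0], [0, 0, 0]],
    [[0, 0, 0], [0, 0, 0]]
  ]
}}

```text
time: 2.85
tcp_pos: [0.565, -0.07, 0.2091]
ee_rot: [-179.9, -0.0, 91.3]
contact_force: [-0.6, 0.2, 0.3]
width: 0.0001
```

```bash
python3 - <<'E'
from h import *
s=telemetry.state();print(s["tcp_pos"],s["ee_rot"],s["joints"])
snap("wrist","w1");
E
```

```text
[ 0.56500987 -0.06999568  0.20909156] [-1.79862674e+02 -2.65037370e-02  9.13436434e+01] [-9.62909608e+00 -6.44818377e+00  9.58298578e+01 -1.19742282e-04
  9.07581861e+01 -1.00972773e+02]
```

View pics/w1.png

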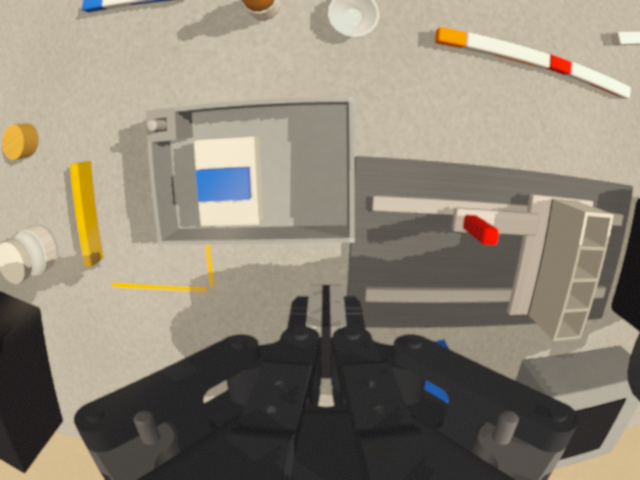

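```bash
python3 - <<'E'
from h import *
T=tool()
for n,uv,z in [("pin",(155,125),.07),("cornerFR",(353,240),.05),("FL",(350,101),.05),("NL",(150,112),.05),("NR",(160,240),.05),("fence face ends",(88,163),.03),("",(101,262),.03),("handle top",(487,238),.085),("orange capend",(437,36),.016),("red cap end",(550,60),.016),("red cap base",(571,70),.016),("red far",(629,92),.016),("holder",(553,200),.088),("",(611,212),.088),("",(587,334),.088),("blue capend",(84,4),.016)]:
    print(n,wworld(uv,z,T)[0].round(4))
E
```

```text
pin [ 0.4852 -0.2182  0.07  ]
cornerFR [ 0.5908 -0.0439  0.05  ]
FL [ 0.467  -0.0509  0.05  ]
NL [ 0.4723 -0.233   0.05  ]
NR [ 0.5954 -0.2303  0.05  ]
fence face ends [ 0.5184 -0.3233  0.03  ]
 [ 0.6302 -0.3218  0.03  ]
handle top [0.5757 0.0703 0.085 ]
orange capend [0.3927 0.0347 0.016 ]
red cap end [0.3962 0.1664 0.016 ]
red cap base [0.4016 0.1961 0.016 ]
red far [0.4078 0.2939 0.016 ]
holder [0.5381 0.1325 0.088 ]
 [0.5452 0.2107 0.088 ]
 [0.6825 0.2215 0.088 ]
blue capend [ 0.3348 -0.3435  0.016 ]
```

>>> {"api": "drive_tool", "payload": {
  "increments": [
    [[-0.004, 0, 0.0176], [0, 0, 0]],
    [[-0.004, 0, 0.0176], [0, 0, 0]],
    [[0, 0, 0.0176], [0, 0, 0]],
    [[0, 0, 0.0176], [0, 0, 0]],
    [[0, 0, 0.0176], [0, 0, 0]],
    [[0, 0, 0.0176], [0, 0, 0]],
    [[0, 0, 0.0176], [0, 0, 0]],
    [[0, 0, 0.0176], [0, 0, 0]],
    [[0, 0, 0.0176], [0, 0, 0]],
    [[0, 0, 0.0176], [0, 0, 0]],
    [[0, 0, 0.0176], [0, 0, 0]],
    [[0, 0, 0], [0, 0, 0]]
  ]
}}

```text
time: 3.9
tcp_pos: [0.5626, -0.0757, 0.014]
ee_rot: [-179.8, -0.1, 91.5]
contact_force: [-0.5, -0.6, -0.2]
width: 0.0001
```

>>> {"api": "drive_tool", "payload": {
  "increments": [
    [[0, 0.004, 0], [0, 0, 0]],
    [[0, 0.004, 0], [0, 0, 0]],
    [[0, 0.004, 0], [0, 0, 0]],
    [[0, 0.003, 0], [0, 0, 0]],
    [[0, 0, 0], [0, 0, 0]]
  ]
}}

```text
time: 4.32
tcp_pos: [0.5807, -0.0766, 0.0176]
ee_rot: [179.9, 0.0, 91.5]
contact_force: [0.9, -0.1, 0.1]
width: 0.0001
```

>>> {"api": "drive_tool", "payload": {
  "increments": [
    [[0, 0.003, 0], [0, 0, 0]],
    [[0, 0.003, 0], [0, 0, 0]],
    [[0, 0.002, 0], [0, 0, 0]],
    [[0, 0, 0], [0, 0, 0]]
  ]
}}

```text
time: 4.65
tcp_pos: [0.588, -0.0765, 0.0168]
ee_rot: [-180.0, 0.0, 91.4]
contact_force: [-0.6, -1.1, 0.7]
width: 0.0002
```

>>> {"api": "drive_tool", "payload": {
  "increments": [
    [[-0.0048, 0.0062, 0], [0, 0, 2.5]],
    [[-0.0048, 0.0062, 0], [0, 0, 2.5]],
    [[-0.0048, 0.0062, 0], [0, 0, 2.5]],
    [[-0.0048, 0.0062, 0], [0, 0, 2.5]],
    [[-0.0048, 0.0062, 0], [0, 0, 2.5]],
    [[-0.0048, 0.0062, 0], [0, 0, 2.5]],
    [[-0.0048, 0.0062, 0], [0, 0, 2.5]],
    [[-0.0048, 0.0062, 0], [0, 0, 2.5]],
    [[-0.0048, 0.0062, 0], [0, 0, 2.5]],
    [[-0.0048, 0.0062, 0], [0, 0, 2.5]],
    [[-0.0048, 0.0062, 0], [0, 0, 2.5]],
    [[-0.0048, 0.0062, 0], [0, 0, 2.5]]
  ]
}}

```text
time: 5.65
tcp_pos: [0.6479, -0.1478, 0.0167]
ee_rot: [-180.0, -0.0, 61.3]
contact_force: [-0.6, 0.7, -0.0]
width: 0.0002
```

>>> {"api": "drive_tool", "payload": {
  "increments": [
    [[-0.0048, 0.0062, 0], [0, 0, 2.5]],
    [[-0.0048, 0.0062, 0], [0, 0, 2.5]],
    [[-0.0048, 0.0062, 0], [0, 0, 2.5]],
    [[-0.0048, 0.0062, 0], [0, 0, 2.5]],
    [[-0.0048, 0.0062, 0], [0, 0, 2.5]],
    [[-0.0048, 0.0062, 0], [0, 0, 2.5]],
    [[-0.0048, 0.0062, 0], [0, 0, 2.5]],
    [[-0.0048, 0.0062, 0], [0, 0, 2.5]],
    [[0, 0, 0], [0, 0, 0]]
  ]
}}

```text
time: 6.4
tcp_pos: [0.6638, -0.2089, 0.0166]
ee_rot: [180.0, -0.0, 41.3]
contact_force: [0.6, -0.1, 0.1]
width: 0.0003
```

```bash
python3 - <<'E'
from h import *
s=telemetry.state();print(s["tcp_pos"],s["ee_rot"],s["contact_force"])
snap("side","s1");crop("s1",230,510,220,430,2.6,"s1c")
E
```

```text
[ 0.66379874 -0.20889376  0.01664996] [ 1.79993297e+02 -1.08602627e-02  4.12803323e+01] [ 0.55103971 -0.05998494  0.06075918]
```

View pics/s1c.png

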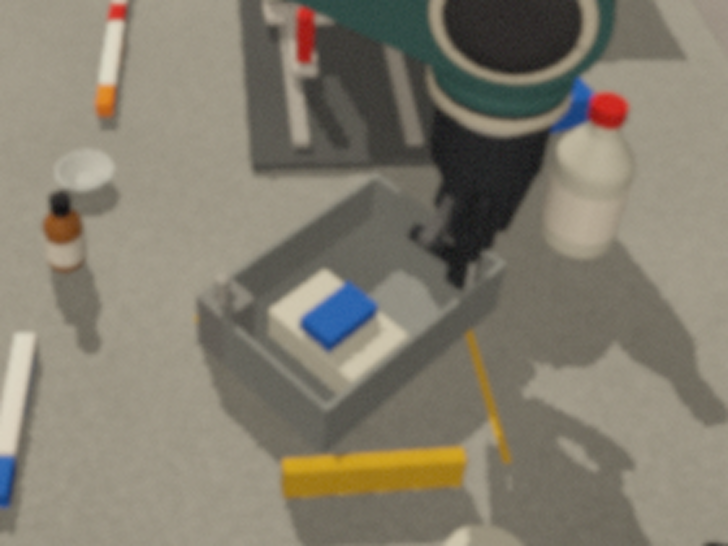

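>>> {"api": "drive_tool", "payload": {
  "increments": [
    [[-0.0048, 0.0062, 0], [0, 0, 2.5]],
    [[-0.0048, 0.0062, 0], [0, 0, 2.5]],
    [[-0.0048, 0.0062, 0], [0, 0, 2.5]],
    [[-0.0048, 0.0062, 0], [0, 0, 2.5]],
    [[-0.0048, 0.0062, 0], [0, 0, 2.5]],
    [[-0.0048, 0.0062, 0], [0, 0, 2.5]],
    [[-0.0048, 0.0062, 0], [0, 0, 2.5]],
    [[-0.0048, 0.0062, 0], [0, 0, 2.5]],
    [[-0.0048, 0.0062, 0], [0, 0, 2.5]],
    [[-0.0048, 0.0062, 0], [0, 0, 2.5]],
    [[-0.0048, 0.0062, 0], [0, 0, 2.5]],
    [[-0.0048, 0.0062, 0], [0, 0, 2.5]]
  ]
}}

```text
time: 7.45
tcp_pos: [0.6473, -0.299, 0.0166]
ee_rot: [-179.9, 0.0, 11.4]
contact_force: [-2.1, 3.2, 0.5]
width: -0.0
```

>>> {"api": "drive_tool", "payload": {
  "increments": [
    [[-0.0048, 0.0062, 0], [0, 0, 2.5]],
    [[-0.0024, 0.0031, 0], [0, 0, 1.25]],
    [[0, 0, 0], [0, 0, 0]]
  ]
}}

```text
time: 7.7
tcp_pos: [0.6418, -0.3101, 0.0167]
ee_rot: [-180.0, 0.0, 7.7]
contact_force: [-0.7, 0.2, 0.5]
width: 0.0
```

```bash
python3 - <<'E'
from h import *
s=telemetry.state();print(s["tcp_pos"],s["ee_rot"],s["contact_force"])
snap("side","s2");crop("s2",280,480,290,430,4,"s2c")
E
```

```text
[ 0.64176909 -0.31007237  0.01671192] [-1.79984770e+02  6.99047977e-03  7.69424457e+00] [-0.73456289  0.16411878  0.45403976]
```

View pics/s2c.png

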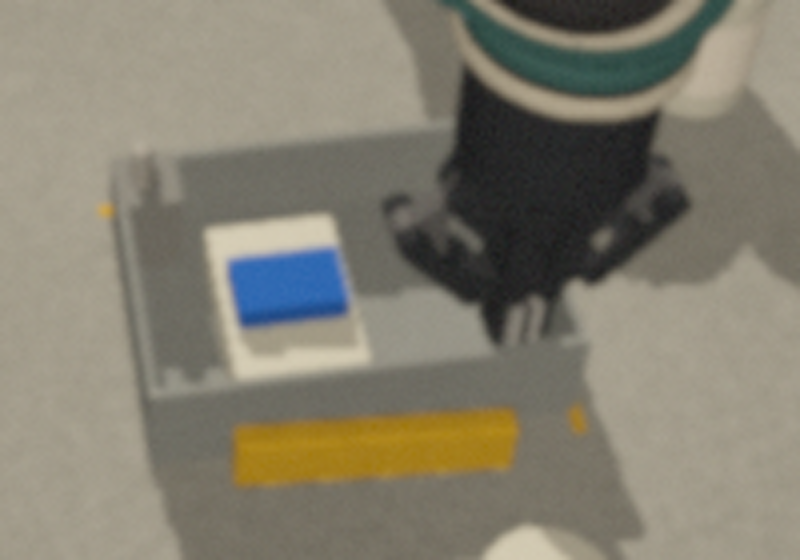

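```bash
python3 - <<'E'
from h import *
f=lambda a:np.array(a,float)/4+[280,290]
a=world("side",f([(155,393),(585,344)]),z=.05);b=world("side",f([(237,428),(517,408)]),z=.03)
for q in(a,b):print(q.round(4).tolist(),np.degrees(np.arctan2(*(q[1]-q[0])[1::-1])))
E
```

```text
[[0.4869, -0.3373, 0.05], [0.6702, -0.3235, 0.05]] 4.289948902284105
[[0.521, -0.3425, 0.03], [0.6401, -0.3395, 0.03]] 1.4482140659409668
```

>>> {"api": "drive_tool", "payload": {
  "increments": [
    [[-0.0018, 0.0025, 0], [0, 0, 1]],
    [[-0.0018, 0.0025, 0], [0, 0, 1]],
    [[0, 0, 0], [0, 0, 0]],
    [[0, 0, 0], [0, 0, 0]]
  ]
}}

```text
time: 8.08
tcp_pos: [0.6391, -0.3156, 0.0169]
ee_rot: [180.0, -0.0, 5.7]
contact_force: [-0.3, 1.3, -0.1]
width: 0.0
```

>>> {"api": "drive_tool", "payload": {
  "increments": [
    [[-0.0009, 0.00125, 0], [0, 0, 0.5]],
    [[-0.0009, 0.00125, 0], [0, 0, 0.5]],
    [[0, 0, 0], [0, 0, 0]],
    [[0, 0, 0], [0, 0, 0]]
  ]
}}

```text
time: 8.42
tcp_pos: [0.6375, -0.3183, 0.0168]
ee_rot: [180.0, 0.0, 4.7]
contact_force: [-0.3, 0.5, -0.5]
width: 0.0004
```

>>> {"api": "drive_tool", "payload": {
  "increments": [
    [[-0.0009, 0.00125, 0], [0, 0, 0.5]],
    [[0, 0, 0], [0, 0, 0]],
    [[0, 0, 0], [0, 0, 0]]
  ]
}}

```text
time: 8.67
tcp_pos: [0.6367, -0.3196, 0.0168]
ee_rot: [180.0, 0.0, 4.2]
contact_force: [-0.9, 0.6, -0.1]
width: -0.0003
```

```bash
python3 - <<'E'
from h import *
s=telemetry.state();print(s["tcp_pos"],s["ee_rot"],s["contact_force"])
snap("side","s3");crop("s3",280,480,290,430,4,"s3c")
E
```

```text
[ 0.63668944 -0.3195792   0.01681937] [1.79993898e+02 1.27307236e-03 4.18373694e+00] [-0.90044872  0.61860342 -0.06084353]
```

View pics/s3c.png

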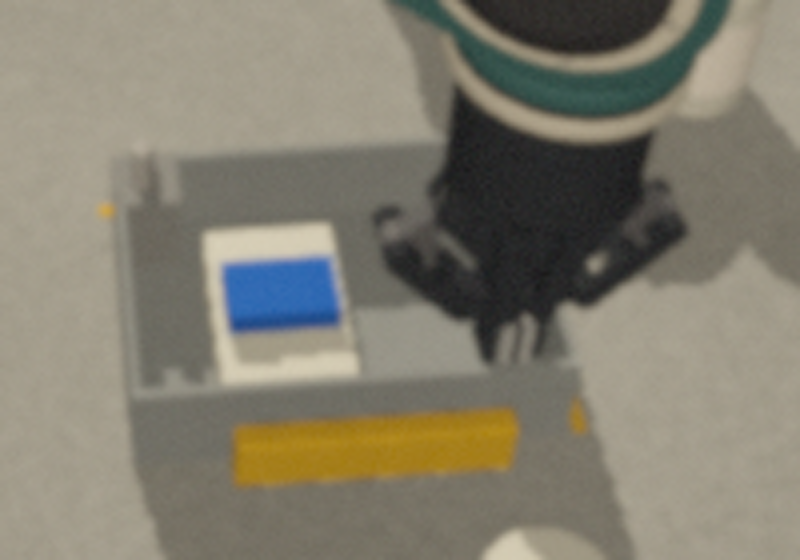

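```bash
python3 - <<'E'
from h import *
f=lambda a:np.array(a,float)/4+[280,290]
for uv,z in [([(136,397),(580,367)],.05),([(237,428),(517,409)],.03),([(142,148),(142,148)],.07)]:
    q=world("side",f(uv),z=z);print(q.round(4).tolist(),np.degrees(np.arctan2(*(q[1]-q[0])[1::-1])))
E
```

```text
[[0.479, -0.3387, 0.05], [0.6653, -0.3345, 0.05]] 1.2890534229703596
[[0.521, -0.3425, 0.03], [0.64, -0.34, 0.03]] 1.2219285262697783
[[0.4871, -0.2228, 0.07], [0.4871, -0.2228, 0.07]] 0.0
```

>>> {"api": "drive_tool", "payload": {
  "increments": [
    [[0, 0.00075, 0], [0, 0, 0]],
    [[0, 0.00075, 0], [0, 0, 0]],
    [[0, 0, 0], [0, 0, 0]],
    [[0, 0, 0], [0, 0, 0]]
  ]
}}

```text
time: 9.05
tcp_pos: [0.6366, -0.3205, 0.0167]
ee_rot: [-179.9, 0.0, 4.2]
contact_force: [-3.1, 4.2, 1.4]
width: 0.0001
```

>>> {"api": "drive_tool", "payload": {
  "increments": [
    [[0, -0.005, 0], [0, 0, 0]],
    [[-0.002, -0.007, 0], [0, 0, 0]],
    [[0, 0, -0.018], [0, 0, 0]],
    [[0, 0, -0.03], [0, 0, 0]],
    [[0, 0, -0.03], [0, 0, 0]],
    [[0, 0, -0.03], [0, 0, 0]],
    [[0, 0, -0.03], [0, 0, 0]],
    [[0, 0, -0.03], [0, 0, 0]],
    [[0, 0, 0], [0, 0, 0]]
  ]
}}

```text
time: 9.8
tcp_pos: [0.6355, -0.3095, 0.1923]
ee_rot: [179.7, -0.4, 4.2]
contact_force: [-0.3, 0.2, 0.2]
width: 0.0001
```

>>> {"api": "drive_tool", "payload": {
  "increments": [
    [[-0.0028, -0.0305, 0], [0, 0, 0]],
    [[-0.0028, -0.0305, 0], [0, 0, 0]],
    [[-0.0028, -0.0305, 0], [0, 0, 0]],
    [[-0.0028, -0.0305, 0], [0, 0, 0]],
    [[-0.0028, -0.0305, 0], [0, 0, 0]],
    [[-0.0028, -0.0305, 0], [0, 0, 0]],
    [[-0.0028, -0.0305, 0], [0, 0, 0]],
    [[-0.0028, -0.0305, 0], [0, 0, 0]],
    [[-0.0028, -0.0305, 0], [0, 0, 0]],
    [[-0.0028, -0.0305, 0], [0, 0, 0]],
    [[-0.0028, -0.0305, 0], [0, 0, 0]],
    [[-0.0028, -0.0305, 0], [0, 0, 0]]
  ],
  "gripper": 0.05
}}

```text
time: 10.8
tcp_pos: [0.573, 0.0551, 0.1848]
ee_rot: [180.0, -0.0, 4.2]
contact_force: [0.4, -0.2, 2.5]
width: 0.0501
```

>>> {"api": "drive_tool", "payload": {
  "increments": [
    [[0, 0, 0.0075], [0, 0, -7]],
    [[0, 0, 0.0075], [0, 0, -7]],
    [[0, 0, 0.0075], [0, 0, -7]],
    [[0, 0, 0.0075], [0, 0, -7]],
    [[0, 0, 0.0075], [0, 0, -7]],
    [[0, 0, 0.0075], [0, 0, -7]],
    [[0, 0, 0.0075], [0, 0, -7]],
    [[0, 0, 0.0075], [0, 0, -7]],
    [[0, 0, 0.0075], [0, 0, -7]],
    [[0, 0, 0.0075], [0, 0, -7]],
    [[0, 0, 0.0075], [0, 0, -7]],
    [[0, 0, 0.0075], [0, 0, -7]]
  ]
}}

```text
time: 11.8
tcp_pos: [0.5734, 0.0537, 0.0943]
ee_rot: [180.0, 0.0, 88.6]
contact_force: [1.2, -0.3, -0.8]
width: 0.0501
```

>>> {"api": "drive_tool", "payload": {
  "increments": [
    [[0, 0, 0], [0, 0, 0]],
    [[0, 0, 0], [0, 0, 0]]
  ]
}}

```text
time: 11.97
tcp_pos: [0.5734, 0.0536, 0.0946]
ee_rot: [-180.0, 0.0, 88.0]
contact_force: [0.7, 0.0, 0.2]
width: 0.0498
```

```bash
python3 - <<'E'
from h import *
s=telemetry.state();print(s["tcp_pos"],s["ee_rot"],s["contact_force"],s["width"])
snap("wrist","w2")
E
```

```text
[0.57335753 0.05360404 0.09460004] [-1.79982260e+02  7.11869400e-03  8.79798714e+01] [0.68140428 0.00605022 0.23848009] 0.04980029233933566
```

View pics/w2.png

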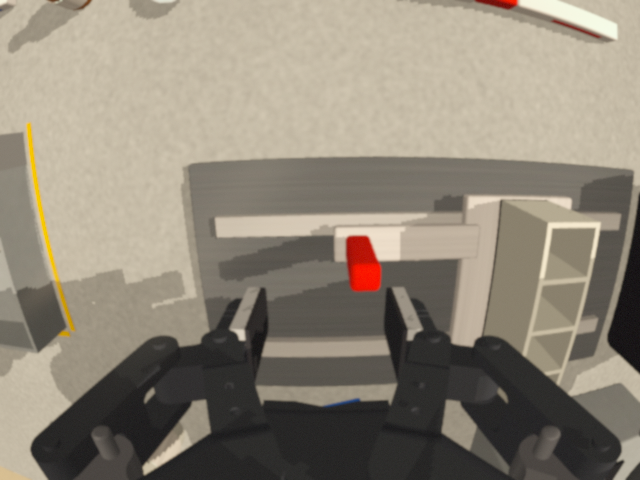

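```bash
python3 - <<'E'
from h import *
T=tool()
print(wworld([(367,276)],.085,T), wworld([(352,263),(381,289),(378,263),(353,289)],.085,T))
print("track edge", wworld([(192,165),(632,172),(216,228),(462,222),(335,227),(476,226)],.0,T))
print("holder rim",wworld([(502,201),(548,225),(598,225)],.088,T))
E
```

```text
[[0.57368425 0.07428004 0.085     ]] [[0.56628949 0.06674256 0.085     ]
 [0.58134936 0.08159281 0.085     ]
 [0.56685006 0.07983405 0.085     ]
 [0.5806392  0.06708402 0.085     ]]
track edge [[ 0.52027056 -0.04156927  0.        ]
 [ 0.52768261  0.33139168  0.        ]
 [ 0.56831232 -0.02799973  0.        ]
 [ 0.57038775  0.15582619  0.        ]
 [ 0.57101471  0.06009251  0.        ]
 [ 0.57387123  0.16774288  0.        ]]
holder rim [[0.53575631 0.1435222  0.088     ]
 [0.54913004 0.1741136  0.088     ]
 [0.55010163 0.21234974 0.088     ]]
```

>>> {"api": "drive_tool", "payload": {
  "increments": [
    [[0.005, 0, 0], [0, 0, 0]],
    [[0.005, 0, 0], [0, 0, 0]],
    [[0, 0, 0.011], [0, 0, 0]],
    [[0, 0, 0.011], [0, 0, 0]],
    [[0, 0, 0.011], [0, 0, 0]],
    [[0, 0, 0.011], [0, 0, 0]],
    [[0, 0, 0], [0, 0, 0]],
    [[-0.005, 0, 0], [0, 0, 0]],
    [[-0.01, 0, 0], [0, 0, 0]],
    [[-0.01, 0, 0], [0, 0, 0]]
  ]
}}

```text
time: 12.85
tcp_pos: [0.5734, 0.0378, 0.0512]
ee_rot: [180.0, -0.0, 88.2]
contact_force: [0.1, 2.1, -1.1]
width: 0.0494
```

>>> {"api": "drive_tool", "payload": {
  "increments": [
    [[-0.012, 0, 0], [0, 0, 0]],
    [[-0.012, 0, 0], [0, 0, 0]],
    [[-0.012, 0, 0], [0, 0, 0]],
    [[-0.012, 0, 0], [0, 0, 0]],
    [[-0.012, 0, 0], [0, 0, 0]],
    [[-0.012, 0, 0], [0, 0, 0]],
    [[-0.012, 0, 0], [0, 0, 0]],
    [[-0.012, 0, 0], [0, 0, 0]],
    [[-0.012, 0, 0], [0, 0, 0]],
    [[-0.012, 0, 0], [0, 0, 0]],
    [[-0.012, 0, 0], [0, 0, 0]],
    [[-0.012, 0, 0], [0, 0, 0]]
  ]
}}

```text
time: 13.85
tcp_pos: [0.5686, -0.1067, 0.0507]
ee_rot: [-180.0, -0.0, 88.2]
contact_force: [1.8, 3.4, 0.9]
width: 0.0501
```

>>> {"api": "drive_tool", "payload": {
  "increments": [
    [[-0.01, 0, 0], [0, 0, 0]],
    [[-0.01, 0, 0], [0, 0, 0]],
    [[-0.006, 0, 0], [0, 0, 0]],
    [[0, 0, 0], [0, 0, 0]]
  ]
}}

```text
time: 14.18
tcp_pos: [0.5682, -0.1215, 0.0501]
ee_rot: [-179.9, -1.2, 88.3]
contact_force: [4.7, 90.2, 8.7]
width: 0.0503
```

>>> {"api": "drive_tool", "payload": {
  "increments": [
    [[0.012, 0, 0], [0, 0, 0]],
    [[0.005, 0, 0], [0, 0, 0]],
    [[0, 0, 0], [0, 0, 0]]
  ]
}}

```text
time: 14.43
tcp_pos: [0.5683, -0.1141, 0.0507]
ee_rot: [-180.0, 0.0, 88.3]
contact_force: [-0.4, -0.1, -0.1]
width: 0.0499
```

```bash
python3 - <<'E'
from h import *
s=telemetry.state();print(s["tcp_pos"],s["ee_rot"],s["contact_force"],s["width"])
snap("side","s4");crop("s4",220,480,140,400,2.3,"s4c")
E
```

```text
[ 0.56827834 -0.11411263  0.05068645] [-1.79968505e+02  1.72841798e-02  8.82592808e+01] [-0.42533398 -0.1284732  -0.06118743] 0.04989573912961771
```

View pics/s4c.png

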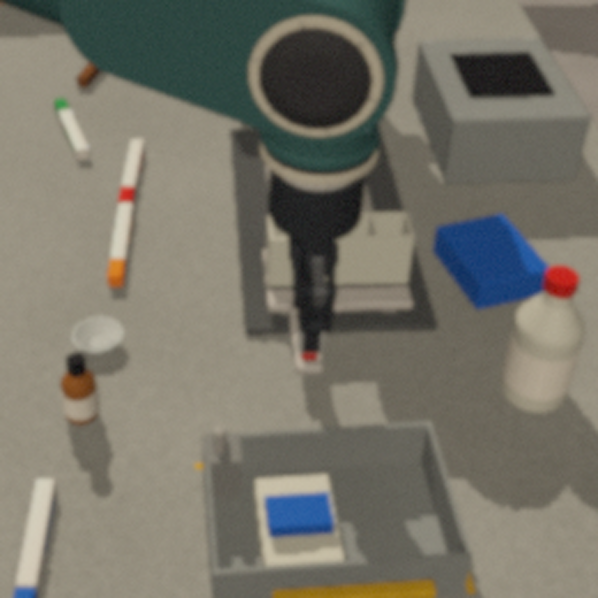

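>>> {"api": "drive_tool", "payload": {
  "increments": [
    [[0.003, 0, -0.01], [0, 0, 0]],
    [[0, 0, -0.02], [0, 0, 0]],
    [[0, 0, -0.03], [0, 0, 0]],
    [[0, 0, -0.03], [0, 0, 0]],
    [[0, 0, -0.03], [0, 0, 0]],
    [[0, 0, -0.03], [0, 0, 0]],
    [[-0.005, -0.03, -0.03], [0, 0, 0]],
    [[-0.005, -0.03, -0.03], [0, 0, 0]],
    [[0, -0.03, -0.03], [0, 0, 0]],
    [[0, -0.02, -0.02], [0, 0, 0]],
    [[0, 0, 0], [0, 0, 0]],
    [[0, 0, 0], [0, 0, 0]]
  ]
}}

```text
time: 15.48
tcp_pos: [0.4598, -0.1185, 0.3111]
ee_rot: [179.8, 0.1, 88.1]
contact_force: [0.6, 0.1, -0.2]
width: 0.0496
```

```bash
python3 - <<'E'
from h import *
s=telemetry.state();print(s["tcp_pos"],s["ee_rot"],s["contact_force"],s["width"])
snap("wrist","w3")
E
```

```text
[ 0.45976002 -0.11847627  0.31112606] [1.79787630e+02 7.56592247e-02 8.81181784e+01] [ 0.5819406   0.05463471 -0.18269843] 0.04962016215914336
```

View pics/w3.png

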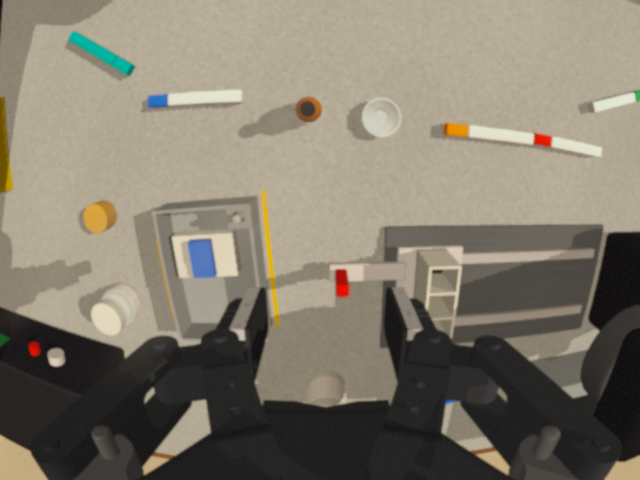

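```bash
python3 - <<'E'
from h import *
T=tool()
for n,uv,z in [("handle",(343,286),.085),("rimFL(robot side,-y)",(429,268),.088),("rim robot,+y",(462,265),.088),("slot1 ctr",(443,273),.088),("orange capend",(446,130),.016),("org end",(534,139),.016),("red end",(601,152),.016),("blue cap",(148,101),.016),("blue end",(242,95),.016),("green end",(595,106),.016),("oil top",(308,109),.07),("dish",(381,118),.015),("tote corners",(156,212),.05),("",(259,199),.05),("pin",(237,216),.07),("yellow tape",(264,192),0),("turq",(72,38),.016),("",(131,70),.016)]:
    print(n,wworld(uv,z,T)[0].round(4))
E
```

```text
handle [ 0.5639 -0.1025  0.085 ]
rimFL(robot side,-y) [ 0.5447 -0.0036  0.088 ]
rim robot,+y [0.5431 0.0369 0.088 ]
slot1 ctr [0.5519 0.014  0.088 ]
orange capend [0.3909 0.0343 0.016 ]
org end [0.3971 0.165  0.016 ]
red end [0.4077 0.2934 0.016 ]
blue cap [ 0.3334 -0.3458  0.016 ]
blue end [ 0.341  -0.2172  0.016 ]
green end [0.3401 0.2774 0.016 ]
oil top [ 0.3663 -0.1345  0.07  ]
dish [ 0.3769 -0.0486  0.015 ]
tote corners [ 0.4756 -0.3322  0.05  ]
 [ 0.4663 -0.1971  0.05  ]
pin [ 0.4809 -0.2203  0.07  ]
yellow tape [ 0.4669 -0.1994  0.    ]
turq [ 0.2169 -0.4733  0.016 ]
 [ 0.287  -0.3701  0.016 ]
```

```bash
python3 - <<'E'
from h import *
print(world("side",[(326,191),(350,191),(378,193)],z=0), "track front edge L,R",world("side",f:=np.array([(275,272),(460,270)])/2.2+[200,160],z=0), world("side",np.array([(265,82),(415,80)])/2.2+[200,160],z=0))
a=cv2.imread("pics/side0.png")[130:290,300:440];b=cv2.imread("pics/s4.png")[130:290,300:440]
im=cv2.hconcat([cv2.resize(q,None,fx=2.8,fy=2.8,interpolation=cv2.INTER_CUBIC) for q in(a,b)]);cv2.imwrite("pics/cmp.png",im);print(im.shape)
E
```

```text
[[0.5459298  0.36415876 0.        ]
 [0.61746348 0.36039569 0.        ]
 [0.69914877 0.34477129 0.        ]] track front edge L,R [[ 0.51719418 -0.03525672  0.        ]
 [ 0.70817833 -0.04249483  0.        ]] [[0.52744081 0.33012801 0.        ]
 [0.72732312 0.32457995 0.        ]]
(448, 784, 3)
```

View pics/cmp.png

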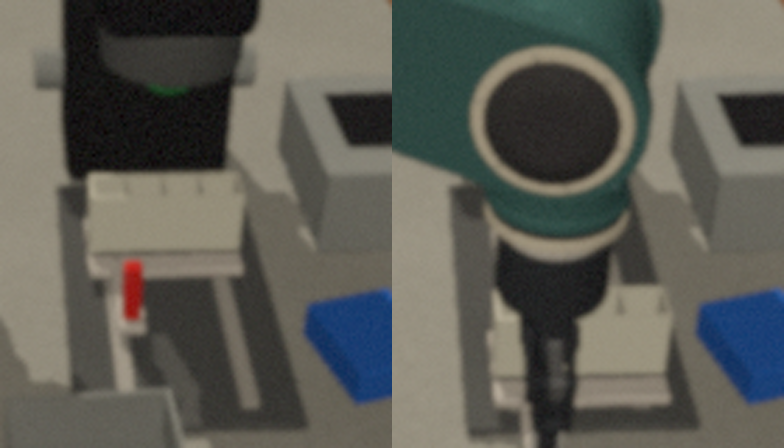

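```bash
python3 - <<'E'
from h import *
np.set_printoptions(precision=3,suppress=True)
s=telemetry.state();print(s["joints"],s["tcp_pos"],s["ee_rot"])
j=s["joints"];print(j[1]+j[2]+j[4],j[0]-j[5], np.hypot(*s["tcp_pos"][:2]))
E
```

```text
[ -17.493  -19.021   97.161   -0.009  101.783 -105.633] [ 0.46  -0.118  0.309] [179.928   0.03   88.138]
179.92268248813423 88.13999981884709 0.4750655045727283
```

```bash
cat > det.py <<'E'
from h import *
HUE={"green":(45,75),"orange":(8,20),"red":(0,6),"blue":(105,125)}
def bird(p,T,x0,x1,y0,y1,z=.012,k=1000):
    "top view at height z: row = (x1-x)*k, col = (y1-y)*k"
    c=cams.get_calibration("wrist");C=np.linalg.inv(T@c["T_tool_cam"])
    X,Y=np.meshgrid(x1-np.arange(int((x1-x0)*k))/k,y1-np.arange(int((y1-y0)*k))/k,indexing="ij")
    q=np.stack([X,Y,0*X+z],-1)@C[:3,:3].T+C[:3,3]
    th=np.arctan2(np.hypot(q[...,0],q[...,1]),q[...,2]);s=c["fx"]*th/np.hypot(q[...,0],q[...,1])
    return cv2.remap(p[:,:,::-1].copy(),(s*q[...,0]+c["cx"]).astype(np.float32),(s*q[...,1]+c["cy"]).astype(np.float32),cv2.INTER_LINEAR)
def caps(p,T,x0,x1,y0,y1,colour,save=None):
    b=bird(p,T,x0,x1,y0,y1);hsv=cv2.cvtColor(b,cv2.COLOR_BGR2HSV)
    if save:cv2.imwrite(f"pics/{save}.png",b)
    lo,hi=HUE[colour];h,s,v=hsv[...,0].astype(int),hsv[...,1],hsv[...,2]
    hm=(h>=lo)&(h<=hi)
    if colour=="red":hm|=h>=174
    m=(hm&(s>120)&(v>70)).astype(np.uint8);w=((s<45)&(v>170)).astype(np.uint8)
    n,l,st,ce=cv2.connectedComponentsWithStats(m);out=[]
    for i in range(1,n):
        if st[i,4]<200:continue
        r=cv2.minAreaRect(np.argwhere(l==i).astype(np.float32))
        (cr,cc),(a,bb),_=r
        # white bodies near: component touching the dilated cap
        near=cv2.dilate((l==i).astype(np.uint8),np.ones((9,9)));wn,wl,ws,_=cv2.connectedComponentsWithStats(w)
        bodies=[]
        for j in np.unique(wl[(near>0)&(wl>0)]):
            if ws[j,4]<300:continue
            (br,bc),dim,_=cv2.minAreaRect(np.argwhere(wl==j).astype(np.float32))
            bodies.append((round(x1-br/1000,4),round(y1-bc/1000,4),np.round(sorted(dim),1).tolist()))
        print(colour,"cap",round(x1-cr/1000,4),round(y1-cc/1000,4),sorted((round(a,1),round(bb,1))),"bodies",bodies)
E
python3 - <<'E'
from det import *
p=cv2.imread("pics/w3.png")[:,:,::-1];T=tool()
for c in HUE: caps(p,T,.25,.45,-.42,.42,c,"bird3")
E
```

```text
orange cap 0.3899 0.0487 [16.7, 33.5] bodies [(0.3505, -0.0115, [199.0, 815.0])]
orange cap 0.3635 -0.137 [29.0, 30.0] bodies [(0.3505, -0.0115, [199.0, 815.0])]
red cap 0.3974 0.1821 [16.4, 29.5] bodies [(0.3505, -0.0115, [199.0, 815.0])]
blue cap 0.3345 -0.3345 [15.0, 27.0] bodies [(0.3505, -0.0115, [199.0, 815.0])]
```

View pics/bird3.png

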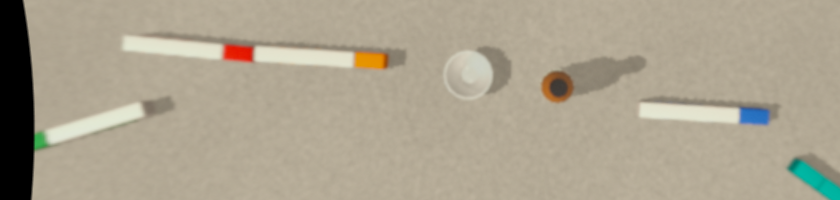

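>>> {"api": "drive_tool", "payload": {
  "increments": [
    [[0.0252, -0.006, 0.005], [0, 0, 0]],
    [[0.0252, -0.006, 0.005], [0, 0, 0]],
    [[0.0252, -0.006, 0.005], [0, 0, 0]],
    [[0.0252, -0.006, 0.005], [0, 0, 0]],
    [[0.0252, -0.006, 0.005], [0, 0, 0]],
    [[0.0252, -0.006, 0.005], [0, 0, 0]],
    [[0.0252, -0.006, 0.005], [0, 0, 0]],
    [[0.0252, -0.006, 0.005], [0, 0, 0]],
    [[0.0252, -0.006, 0.005], [0, 0, 0]],
    [[0.0252, -0.006, 0.005], [0, 0, 0]],
    [[0.0252, -0.006, 0.005], [0, 0, 0]],
    [[0.0252, -0.006, 0.005], [0, 0, 0]]
  ],
  "gripper": 0.05
}}

```text
time: 16.53
tcp_pos: [0.3975, 0.188, 0.2472]
ee_rot: [-179.9, 0.1, 88.2]
contact_force: [-0.2, 0.1, 0.7]
width: 0.05
```

>>> {"api": "drive_tool", "payload": {
  "increments": [
    [[0, 0, 0.01], [0, 0, -6.7]],
    [[0, 0, 0.01], [0, 0, -6.7]],
    [[0, 0, 0.01], [0, 0, -6.7]],
    [[0, 0, 0.01], [0, 0, -6.7]],
    [[0, 0, 0.01], [0, 0, -6.7]],
    [[0, 0, 0.01], [0, 0, -6.7]],
    [[0, 0, 0.01], [0, 0, -6.7]],
    [[0, 0, 0.01], [0, 0, -6.7]],
    [[0, 0, 0.01], [0, 0, -6.7]],
    [[0, 0, 0.01], [0, 0, -6.7]],
    [[0, 0, 0.01], [0, 0, -6.7]],
    [[0, 0, 0.01], [0, 0, -6.7]]
  ]
}}

```text
time: 17.53
tcp_pos: [0.3977, 0.1866, 0.1268]
ee_rot: [-179.9, -0.1, 168.9]
contact_force: [-0.4, -1.2, -0.4]
width: 0.0501
```

>>> {"api": "drive_tool", "payload": {
  "increments": [
    [[0, 0, 0.01], [0, 0, -6.7]],
    [[0, 0, 0], [0, 0, 0]],
    [[0, 0, 0], [0, 0, 0]]
  ]
}}

```text
time: 17.78
tcp_pos: [0.3975, 0.1865, 0.1176]
ee_rot: [-179.9, -0.1, 175.1]
contact_force: [-0.4, 1.1, -0.4]
width: 0.0502
```

```bash
sed -i 's/(s<45)&(v>170)/(s<50)\&(v>205)/' det.py; python3 - <<'E'
from det import *
s=telemetry.state();T=tool(s);print(s["tcp_pos"],s["ee_rot"],s["joints"].round(1))
p,d=snap("wrist","w4")
b=bird(p,T,.3,.5,.0,.35);hsv=cv2.cvtColor(b,cv2.COLOR_BGR2HSV)
for r,c in [(96,170),(102,250),(150,170)]: print(hsv[r,c])
for c in("red","orange"): caps(p,T,.3,.5,.0,.35,c,"bird4")
E
```

```text
[0.39754125 0.18652209 0.11763724] [-1.79925053e+02 -1.37823915e-01  1.75076386e+02] [  21.8  -21.9  117.    -0.    85.1 -153.3]
[  2 234 194]
[ 31  24 220]
[ 20  43 171]
red cap 0.3973 0.1817 [16.1, 30.9] bodies [(0.403, 0.248, [14.4, 98.6]), (0.3937, 0.1156, [14.4, 99.1])]
orange cap 0.3901 0.0499 [16.3, 30.3] bodies [(0.3937, 0.1156, [14.4, 99.1])]
```

>>> {"api": "drive_tool", "payload": {
  "increments": [
    [[0, 0, 0.016], [0, 0, 0]],
    [[0, 0, 0.016], [0, 0, 0]],
    [[0, 0, 0.016], [0, 0, 0]],
    [[0, 0, 0.016], [0, 0, 0]],
    [[0, 0, 0.016], [0, 0, 0]],
    [[0, 0, 0.016], [0, 0, 0]],
    [[0, 0, 0.01], [0, 0, 0]],
    [[0, 0, 0.006], [0, 0, 0]],
    [[0, 0, 0], [0, 0, 0]],
    [[0, 0, 0], [0, 0, 0]]
  ]
}}

```text
time: 18.67
tcp_pos: [0.3981, 0.1868, 0.0073]
ee_rot: [180.0, 0.0, 175.2]
contact_force: [-0.7, 1.4, 0.8]
width: 0.0499
```

>>> {"api": "drive_tool", "payload": {
  "increments": [
    [[0, 0, 0], [0, 0, 0]],
    [[0, 0, 0], [0, 0, 0]],
    [[0, 0, 0], [0, 0, 0]],
    [[0, 0, 0], [0, 0, 0]],
    [[0, 0, 0], [0, 0, 0]],
    [[0, 0, 0], [0, 0, 0]]
  ],
  "gripper": 0,
  "force": 50
}}

```text
time: 19.17
tcp_pos: [0.3979, 0.1867, 0.0069]
ee_rot: [180.0, 0.0, 175.3]
contact_force: [-0.2, -0.6, -0.8]
width: 0.0
```

>>> {"api": "drive_tool", "payload": {
  "increments": [
    [[0, 0, -0.008], [0, 0, 0]],
    [[0, 0, -0.015], [0, 0, 0]],
    [[0, 0, -0.02], [0, 0, 0]],
    [[0, 0, -0.02], [0, 0, 0]],
    [[0, 0, -0.02], [0, 0, 0]],
    [[0, 0, -0.02], [0, 0, 0]],
    [[0, 0, -0.02], [0, 0, 0]],
    [[0, 0, -0.02], [0, 0, 0]],
    [[0, 0, -0.02], [0, 0, 0]],
    [[0, 0, -0.02], [0, 0, 0]],
    [[0, 0, 0], [0, 0, 0]]
  ]
}}

```text
time: 20.08
tcp_pos: [0.3988, 0.1871, 0.1945]
ee_rot: [179.9, 0.3, 175.3]
contact_force: [0.6, -0.7, 1.3]
width: 0.0004
```

```bash
python3 - <<'E'
from det import *
s=telemetry.state();T=tool(s)
p,d=snap("wrist","w5")
for c in("red","orange"): caps(p,T,.3,.5,.0,.35,c,"bird5")
cv2.imwrite("pics/w5v.png",cv2.vconcat([p[:,:,::-1]]))
E
```

```text
red cap 0.3974 0.1817 [16.2, 30.6] bodies [(0.4015, 0.2335, [15.8, 70.5]), (0.3936, 0.1156, [15.5, 98.9])]
orange cap 0.3902 0.0499 [16.3, 30.1] bodies [(0.3936, 0.1156, [15.5, 98.9])]
```

View pics/w5v.png

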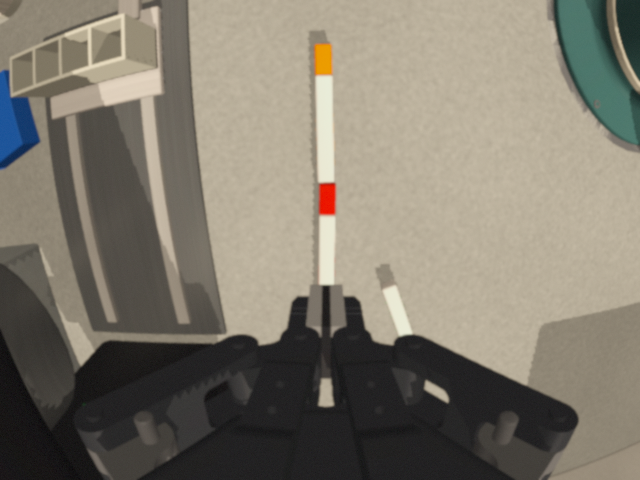

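```bash
python3 - <<'E'
from det import *
c=cams.get_calibration("wrist");C=np.linalg.inv(c["T_tool_cam"])
def proj(pt):
    q=C[:3,:3]@np.array(pt)+C[:3,3];r=np.hypot(q[0],q[1]);th=np.arctan2(r,q[2]);return q[:2]/r*th*c["fx"]+[c["cx"],c["cy"]],q[2]
for pt in [(0,0,0),(0,-.011,0),(0,.011,0),(0,-.011,-.019)]:print(pt,proj(pt))
d=np.load("pics/w5.npy");print(d[284:330:6,318],d[284:330:6,334]); print(d[198,327],d[120,325],d[120,300])
# z of tube top & bench by depth
T=tool();W=T@c["T_tool_cam"]
def dp(u,v):
    x,y=(u-c["cx"])/c["fx"],(v-c["cy"])/c["fy"];th=np.hypot(x,y);s=np.sinc(th/np.pi)
    r=np.array([x*s,y*s,np.cos(th)]);return (W@np.append(r*d[v,u]/r[2],1))[:3].round(4)
for uv in [(327,198),(325,120),(300,120),(318,288),(334,288),(318,300)]:print(uv,dp(*uv), (np.linalg.inv(T)@np.append(dp(*uv),1))[:3].round(4))
E
```

```text
(0, 0, 0) (array([324.27836847, 284.76387242]), np.float64(0.1771439867250358))
(0, -0.011, 0) (array([324.21256788, 263.40542098]), np.float64(0.1739733581983077))
(0, 0.011, 0) (array([324.34402482, 305.0670524 ]), np.float64(0.18031461525176393))
(0, -0.011, -0.019) (array([324.04823025, 279.58631084]), np.float64(0.15577974869852185))
[0.14989467 0.1446636  0.14130811 0.13502373 0.13016169 0.12739016
 0.12285757 0.11792583] [0.15075873 0.14537792 0.14160977 0.13550168 0.13083228 0.12569539
 0.12335352 0.11938359]
0.3463417 0.32468107 0.34222844
(327, 198) [0.3965 0.1799 0.0134] [ 0.0019 -0.0074  0.1789]
(325, 120) [0.3922 0.1075 0.0141] [ 0.0002 -0.08    0.1781]
(300, 120) [ 0.416   0.105  -0.0043] [-0.0236 -0.0805  0.1966]
(318, 288) [0.3998 0.1755 0.2203] [-0.0024 -0.0112 -0.028 ]
(334, 288) [0.3934 0.1764 0.2194] [ 0.004  -0.0109 -0.0271]
(318, 300) [0.3996 0.176  0.2299] [-0.0022 -0.0107 -0.0376]
```

>>> {"api": "drive_tool", "payload": {
  "increments": [
    [[0, 0, 0.02], [0, 0, 0]],
    [[0, 0, 0.025], [0, 0, 0]],
    [[0, 0, 0.025], [0, 0, 0]],
    [[0, 0, 0.025], [0, 0, 0]],
    [[0, 0, 0.025], [0, 0, 0]],
    [[0, 0, 0.025], [0, 0, 0]],
    [[0, 0, 0.025], [0, 0, 0]],
    [[0, 0, 0.012], [0, 0, 0]],
    [[0, 0, 0], [0, 0, 0]]
  ],
  "gripper": 0.05
}}

```text
time: 20.88
tcp_pos: [0.3961, 0.186, 0.005]
ee_rot: [-179.9, -0.2, 175.3]
contact_force: [0.4, 0.4, 0.0]
width: 0.0497
```

>>> {"api": "drive_tool", "payload": {
  "increments": [
    [[0, 0, 0.005], [0, 0, 0]],
    [[0, 0, 0.004], [0, 0, 0]],
    [[0, 0, 0], [0, 0, 0]]
  ]
}}

```text
time: 21.13
tcp_pos: [0.3981, 0.1868, -0.0008]
ee_rot: [180.0, 0.0, 175.3]
contact_force: [-0.4, 0.2, -0.6]
width: 0.0502
```

>>> {"api": "drive_tool", "payload": {
  "increments": [
    [[0, 0, 0.004], [0, 0, 0]],
    [[0, 0, 0], [0, 0, 0]]
  ]
}}

```text
time: 21.3
tcp_pos: [0.398, 0.1867, -0.0051]
ee_rot: [180.0, 0.0, 175.3]
contact_force: [0.3, -1.1, -0.1]
width: 0.0499
```

```bash
python3 - <<'E'
from det import *
s=telemetry.state();print(s["tcp_pos"],s["contact_force"])
p,d=snap("wrist","w6");c=cams.get_calibration("wrist")
def dp(u,v):
    x,y=(u-c["cx"])/c["fx"],(v-c["cy"])/c["fy"];th=np.hypot(x,y);t=np.sinc(th/np.pi)
    r=np.array([x*t,y*t,np.cos(th)]);return (c["T_tool_cam"]@np.append(r*d[v,u]/r[2],1))[:3].round(4)
for v in range(276,312,4):print(v,dp(250,v),dp(256,v),p[v,252])
E
```

```text
[ 0.39795853  0.18671566 -0.00514913] [ 0.32568967 -1.0857154  -0.08533623]
276 [-0.035  -0.0058 -0.0034] [-0.0321 -0.0058 -0.0033] [166 157 137]
280 [-0.035  -0.0041 -0.0043] [-0.0321 -0.0042 -0.0043] [165 154 135]
284 [-0.0353 -0.0018 -0.0037] [-0.0322 -0.0021 -0.0043] [167 157 138]
288 [-0.0298 -0.0113 -0.0286] [-0.0272 -0.0114 -0.0289] [114 107  95]
292 [-0.0291 -0.0111 -0.032 ] [-0.0267 -0.0111 -0.0319] [108 102  91]
296 [-0.0281 -0.0119 -0.0371] [-0.0261 -0.0111 -0.0354] [108 100  91]
300 [-0.0277 -0.0113 -0.0395] [-0.0254 -0.0113 -0.0393] [108 100  91]
304 [-0.0271 -0.0113 -0.0428] [-0.025  -0.0109 -0.0418] [101  94  84]
308 [-0.0266 -0.0111 -0.0454] [-0.0245 -0.0108 -0.0448] [73 68 62]
```

>>> {"api": "drive_tool", "payload": {
  "increments": [
    [[0, 0, 0.006], [0, 0, 0]],
    [[0, 0, 0.006], [0, 0, 0]],
    [[0, 0, 0.004], [0, 0, 0]],
    [[0, 0, 0], [0, 0, 0]]
  ]
}}

```text
time: 21.68
tcp_pos: [0.3972, 0.1864, -0.0224]
ee_rot: [-180.0, -0.1, 175.3]
contact_force: [-0.8, -0.2, -0.2]
width: 0.0496
```

>>> {"api": "drive_tool", "payload": {
  "increments": [
    [[0, 0, 0], [0, 0, 0]],
    [[0, 0, 0], [0, 0, 0]],
    [[0, 0, 0], [0, 0, 0]],
    [[0, 0, 0], [0, 0, 0]],
    [[0, 0, 0], [0, 0, 0]],
    [[0, 0, 0], [0, 0, 0]]
  ],
  "gripper": 0,
  "force": 50
}}

```text
time: 22.18
tcp_pos: [0.3984, 0.1869, -0.0204]
ee_rot: [180.0, 0.1, 175.3]
contact_force: [-1.0, 0.9, 5.4]
width: 0.0152
```

>>> {"api": "drive_tool", "payload": {
  "increments": [
    [[0, 0, -0.01], [0, 0, 0]],
    [[0, 0, -0.02], [0, 0, 0]],
    [[0, 0, -0.025], [0, 0, 0]],
    [[0, 0, -0.025], [0, 0, 0]],
    [[0, 0, -0.012], [0, 0, 6]],
    [[0, 0, -0.012], [0, 0, 7]],
    [[0, 0, -0.012], [0, 0, 7]],
    [[0, 0, -0.012], [0, 0, 7]],
    [[0, 0, -0.012], [0, 0, 7]],
    [[0, 0, -0.012], [0, 0, 7]],
    [[0, 0, -0.012], [0, 0, 7]],
    [[0, 0, -0.012], [0, 0, 7]]
  ]
}}

```text
time: 23.18
tcp_pos: [0.3976, 0.1866, 0.1561]
ee_rot: [180.0, 0.0, 120.0]
contact_force: [0.3, -0.2, -0.1]
width: 0.0146
```

>>> {"api": "drive_tool", "payload": {
  "increments": [
    [[0, 0, -0.012], [0, 0, 7]],
    [[0, 0, -0.012], [0, 0, 7]],
    [[0, 0, -0.012], [0, 0, 7]],
    [[0, 0, -0.012], [0, 0, 7]],
    [[0, 0, -0.012], [0, 0, 7]],
    [[0, 0, -0.012], [0, 0, 7]],
    [[0, 0, 0], [0, 0, 7]],
    [[0, 0, 0], [0, 0, 7]],
    [[0, 0, 0], [0, 0, 7]],
    [[0, 0, 0], [0, 0, 7]],
    [[0, 0, 0], [0, 0, 7]],
    [[0, 0, 0], [0, 0, 7]]
  ]
}}

```text
time: 24.18
tcp_pos: [0.3976, 0.1866, 0.2275]
ee_rot: [180.0, -0.0, 35.9]
contact_force: [-0.8, -0.2, -0.4]
width: 0.0146
```

>>> {"api": "drive_tool", "payload": {
  "increments": [
    [[0, 0, 0], [0, 0, 7]],
    [[0, 0, 0], [0, 0, 7]],
    [[0, 0, 0], [0, 0, 7]],
    [[0, 0, 0], [0, 0, 7]],
    [[0, 0, 0], [0, 0, 7]],
    [[0, 0, 0], [0, 0, 1.3]]
  ]
}}

```text
time: 24.68
tcp_pos: [0.3976, 0.1866, 0.2275]
ee_rot: [-180.0, -0.0, -0.4]
contact_force: [-0.5, -0.5, 0.1]
width: 0.0149
```

>>> {"api": "drive_tool", "payload": {
  "increments": [
    [[0.0127, 0.0206, -0.004], [0, 0, 0]],
    [[0.0127, 0.0206, -0.004], [0, 0, 0]],
    [[0.0127, 0.0206, -0.004], [0, 0, 0]],
    [[0.0127, 0.0206, -0.004], [0, 0, 0]],
    [[0.0127, 0.0206, -0.004], [0, 0, 0]],
    [[0.0127, 0.0206, -0.004], [0, 0, 0]],
    [[0.0127, 0.0206, -0.004], [0, 0, 0]],
    [[0.0127, 0.0206, -0.004], [0, 0, 0]],
    [[0.0127, 0.0206, -0.004], [0, 0, 0]],
    [[0.0127, 0.0206, -0.004], [0, 0, 0]],
    [[0.0127, 0.0206, -0.004], [0, 0, 0]],
    [[0.0127, 0.0206, -0.004], [0, 0, 0]]
  ]
}}

```text
time: 25.68
tcp_pos: [0.5505, -0.0617, 0.2755]
ee_rot: [-180.0, -0.0, 0.2]
contact_force: [-0.2, 0.1, -0.5]
width: 0.0146
```

>>> {"api": "drive_tool", "payload": {
  "increments": [
    [[0, 0, 0], [0, 0, 0]],
    [[0, 0, 0], [0, 0, 0]]
  ]
}}

```text
time: 25.85
tcp_pos: [0.5503, -0.0613, 0.2749]
ee_rot: [-180.0, 0.0, 0.1]
contact_force: [-0.3, -0.6, 0.1]
width: 0.0145
```

```bash
cat >> det.py <<'E'
def cloud(d,T):
    c=cams.get_calibration("wrist");v,u=np.mgrid[0:480,0:640]
    x,y=(u-c["cx"])/c["fx"],(v-c["cy"])/c["fy"];th=np.hypot(x,y);t=np.sinc(th/np.pi)
    r=np.stack([x*t,y*t,np.cos(th)],-1)*(d/np.cos(th))[...,None];W=T@c["T_tool_cam"]
    return r@W[:3,:3].T+W[:3,3]
E
python3 - <<'E'
from det import *
s=telemetry.state();T=tool(s);print(s["tcp_pos"],s["ee_rot"],s["joints"].round(1),s["width"])
p,d=snap("wrist","w7")
P=cloud(d,T);m=(d>0)&(abs(P[...,2]-.087)<.006)&(P[...,0]>.5)&(P[...,0]<.75)&(P[...,1]>-.03)&(P[...,1]<.08)
q=P[m][:,:2].astype(np.float32);print(len(q),cv2.minAreaRect(q),cv2.boxPoints(cv2.minAreaRect(q)).round(4).tolist())
m=(d>0)&(abs(P[...,2]-.085)<.005)&(abs(P[...,0]-.565)<.03)&(abs(P[...,1]+.1)<.03);print("handle",m.sum(),P[m].mean(0) if m.any() else "")
b=bird(p,T,.5,.72,-.06,.10,z=.088);cv2.imwrite("pics/bird7.png",cv2.resize(b,None,fx=3,fy=3))
E
```

```text
[ 0.5503338  -0.06131185  0.27491893] [-1.79992921e+02  2.79791563e-02  6.01963954e-02] [-9.  -9.  92.1  0.  96.9 -9.1] 0.014503446068057525
1690 ((0.6145437955856323, 0.01566855050623417), (0.04073761776089668, 0.13928091526031494), 88.97997283935547) [[0.5446000099182129, -0.0035000001080334187], [0.6837999820709229, -0.005900000222027302], [0.684499979019165, 0.03480000048875809], [0.5453000068664551, 0.037300001829862595]]
handle 232 [ 0.57215341 -0.10269257  0.08382259]
```

>>> {"api": "drive_tool", "payload": {
  "increments": [
    [[0, 0, 0], [7, 0, 0]],
    [[0, 0, 0], [7, 0, 0]],
    [[0, 0, 0], [7, 0, 0]],
    [[0, 0, 0], [7, 0, 0]],
    [[0, 0, 0], [7, 0, 0]],
    [[0, 0, 0], [7, 0, 0]]
  ]
}}

```text
time: 26.4
tcp_pos: [0.55, -0.06, 0.2762]
ee_rot: [-137.7, -0.2, 0.1]
contact_force: [0.3, 0.1, -1.0]
width: 0.0146
```

```bash
python3 - <<'E'
from h import *
s=telemetry.state();print(s["tcp_pos"],s["ee_rot"],s["joints"].round(1),s["width"],s["time"])
E
```

```text
[ 0.54996752 -0.06002602  0.27624506] [-1.37702679e+02 -2.01989567e-01  9.60824491e-02] [-28.5  -0.9  91.9  38.5 107.9 -22.7] 0.014574661918582832 26.4
```

>>> {"api": "drive_tool", "payload": {
  "increments": [
    [[0, 0, 0], [7, 0, 0]],
    [[0, 0, 0], [7, 0, 0]],
    [[0, 0, 0], [7, 0, 0]],
    [[0, 0, 0], [7, 0, 0]],
    [[0, 0, 0], [7, 0, 0]],
    [[0, 0, 0], [7, 0, 0]],
    [[0, 0, 0], [5.8, 0, 0]],
    [[0, 0, 0], [0, 0, 0]]
  ]
}}

```text
time: 27.07
tcp_pos: [0.5494, -0.0596, 0.2717]
ee_rot: [-89.7, 0.3, 0.0]
contact_force: [-1.3, 0.9, -2.4]
width: 0.0146
```

>>> {"api": "drive_tool", "payload": {
  "increments": [
    [[0.015, 0, 0], [0, 0, 0]],
    [[0.015, 0, 0], [0, 0, 0]],
    [[0.015, 0, 0.013], [0, 0, 0]],
    [[0.015, 0, 0.013], [0, 0, 0]],
    [[0.015, 0, 0.013], [0, 0, 0]],
    [[0.015, 0, 0.013], [0, 0, 0]],
    [[0.015, 0, 0.013], [0, 0, 0]],
    [[0.015, 0, 0.013], [0, 0, 0]],
    [[0, 0, 0.013], [0, 0, 0]],
    [[0, 0, 0.013], [0, 0, 0]],
    [[0, 0, 0], [0, 0, 0]]
  ]
}}

```text
time: 27.98
tcp_pos: [0.6694, 0.0461, 0.2752]
ee_rot: [-90.3, -0.1, 0.1]
contact_force: [-0.3, -0.7, -0.1]
width: 0.015
```

```bash
python3 - <<'E'
from h import *
s=telemetry.state();print(s["tcp_pos"],s["ee_rot"],s["joints"].round(1),s["width"],s["time"])
E
```

```text
[0.66939877 0.04610112 0.27516509] [-90.33122465  -0.09170907   0.14049214] [-23.6  21.1  89.   81.1 112.1 -22. ] 0.015009058864996238 27.9833
```

>>> {"api": "drive_tool", "payload": {
  "increments": [
    [[0, 0.012, -0.001], [0, 0, 0]],
    [[0, 0.012, -0.001], [0, 0, 0]],
    [[0, 0.012, 0], [0, 0, 0]],
    [[0, 0.012, 0], [0, 0, 0]],
    [[0, 0.012, 0], [0, 0, 0]],
    [[0, 0.012, 0], [0, 0, 0]],
    [[0, 0, 0], [0, 0, 0]]
  ]
}}

```text
time: 28.57
tcp_pos: [0.6698, 0.0411, 0.199]
ee_rot: [-90.1, 0.2, -0.0]
contact_force: [-0.3, -0.2, -1.2]
width: 0.0149
```

>>> {"api": "drive_tool", "payload": {
  "increments": [
    [[0, 0.01, 0], [0, 0, 0]],
    [[0, 0.01, 0], [0, 0, 0]],
    [[0, 0.01, 0], [0, 0, 0]],
    [[0, 0.01, 0], [0, 0, 0]],
    [[0, 0.01, 0], [0, 0, 0]],
    [[0, 0.01, 0], [0, 0, 0]],
    [[0, 0, 0], [0, 0, 0]]
  ]
}}

```text
time: 29.15
tcp_pos: [0.6698, 0.0412, 0.1399]
ee_rot: [-90.2, 0.2, -0.0]
contact_force: [-0.8, -0.2, -1.3]
width: 0.0148
```

```bash
python3 - <<'E'
from h import *
s=telemetry.state();print(s["tcp_pos"],s["ee_rot"],s["joints"].round(1),s["contact_force"],s["moment"])
snap("side","s8");snap("wrist","w8");crop("s8",280,480,130,290,4,"s8c")
E
```

```text
[0.66978403 0.04120286 0.13992996] [-9.01588613e+01  1.59000053e-01 -3.50642824e-03] [-23.9  30.6  90.7  76.9 110.2 -33.6] [-0.78466122 -0.17003834 -1.30735423] [-0.61052285 -0.01720626 -0.00118521]
```

View pics/s8c.png

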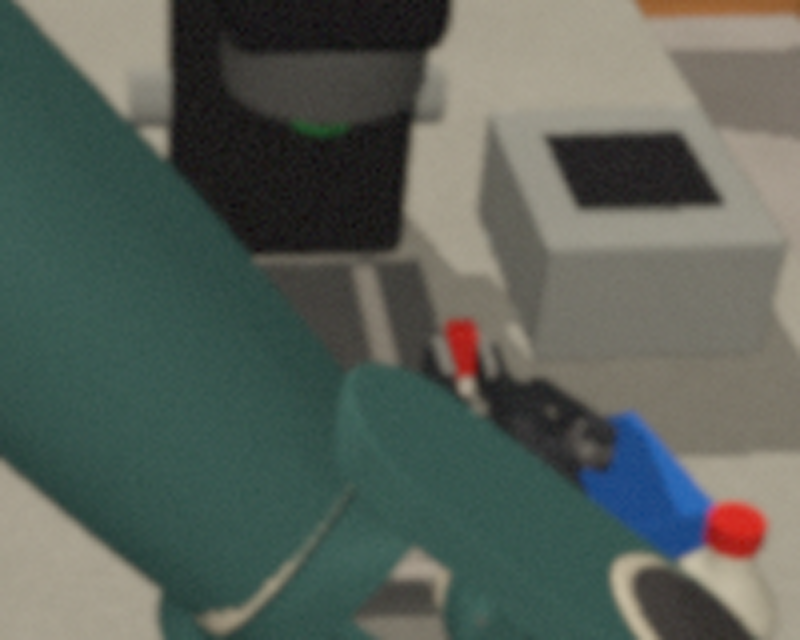

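>>> {"api": "drive_tool", "payload": {
  "increments": [
    [[0, 0, 0], [0, 0, 0]],
    [[0, 0, 0], [0, 0, 0]],
    [[0, 0, 0], [0, 0, 0]],
    [[0, 0, -0.008], [0, 0, 0]],
    [[0, 0, -0.012], [0, 0, 0]],
    [[0, -0.005, -0.012], [0, 0, 0]],
    [[0, -0.03, 0], [0, 0, 0]],
    [[0, -0.03, 0], [0, 0, 0]],
    [[0, -0.03, 0], [0, 0, 0]],
    [[0, -0.03, -0.01], [0, 0, 0]],
    [[0, -0.01, -0.02], [0, 0, 0]],
    [[0, 0, 0], [0, 0, 0]]
  ],
  "gripper": 0.03
}}

```text
time: 30.25
tcp_pos: [0.6704, -0.024, 0.2817]
ee_rot: [-90.3, -0.3, -0.1]
contact_force: [0.1, -0.2, 0.1]
width: 0.03
```

```bash
python3 - <<'E'
from det import *
s=telemetry.state();T=tool(s);print(s["tcp_pos"],s["ee_rot"],s["contact_force"])
p,d=snap("wrist","w9");P=cloud(d,T);
m=(d>0)&(P[...,2]>.1)&(P[...,2]<.17)&(abs(P[...,0]-.67)<.05)&(abs(P[...,1]-.015)<.035);q=P[m];print(m.sum())
for a in range(100,166,8):
    r=q[abs(q[:,2]-a/1000)<.004];print(a,len(r),r.mean(0).round(4) if len(r) else "",(r.min(0).round(3),r.max(0).round(3)) if len(r) else "")
h,d2=snap("side","s9")
E
```

```text
[ 0.67043816 -0.02403879  0.28173164] [-90.34404753  -0.3076014   -0.11003808] [ 0.093436   -0.19853685  0.13372675]
0
100 0  
108 0  
116 0  
124 0  
132 0  
140 0  
148 0  
156 0  
164 0
```

>>> {"api": "drive_tool", "payload": {
  "increments": [
    [[-0.02, 0, -0.006], [0, 0, 0]],
    [[-0.02, 0, -0.006], [0, 0, 0]],
    [[-0.02, 0, -0.006], [0, 0, 0]],
    [[-0.02, 0, -0.006], [0, 0, 0]],
    [[-0.02, 0, -0.006], [0, 0, 0]],
    [[-0.02, 0, -0.006], [0, 0, 0]],
    [[0, 0, 0], [-7, 0, 0]],
    [[0, 0, 0], [-7, 0, 0]],
    [[0, 0, 0], [-7, 0, 0]],
    [[0, 0, 0], [-7, 0, 0]],
    [[0, 0, 0], [-7, 0, 0]],
    [[0, 0, 0], [-7, 0, 0]]
  ],
  "gripper": 0.05
}}

```text
time: 31.35
tcp_pos: [0.5501, -0.0573, 0.2773]
ee_rot: [-132.5, 0.0, -0.1]
contact_force: [0.6, -0.5, -0.6]
width: 0.0502
```

>>> {"api": "drive_tool", "payload": {
  "increments": [
    [[0, 0, 0], [-7, 0, 0]],
    [[0, 0, 0], [-7, 0, 0]],
    [[0, 0, 0], [-7, 0, 0]],
    [[0, 0, 0], [-7, 0, 0]],
    [[0, 0, 0], [-7, 0, 0]],
    [[0, 0, 0], [-7, 0, 0]],
    [[0, 0, 0], [-5.8, 0, 0]],
    [[0, 0, 0], [0, 0, 0]]
  ]
}}

```text
time: 32.02
tcp_pos: [0.5501, -0.0546, 0.2777]
ee_rot: [179.7, -0.0, 0.2]
contact_force: [0.3, 0.6, -0.1]
width: 0.0499
```

```bash
python3 - <<'E'
from det import *
s=telemetry.state();T=tool(s);print(s["tcp_pos"],s["ee_rot"],s["joints"].round(1))
p,d=snap("wrist","w10");P=cloud(d,T)
m=(d>0)&(abs(P[...,2]-.087)<.006)&(P[...,0]>.5)&(P[...,0]<.75)&(P[...,1]>-.03)&(P[...,1]<.08)
r=cv2.minAreaRect(P[m][:,:2].astype(np.float32));print("rim",r)
m=(d>0)&(P[...,2]>.1)&(P[...,2]<.17)&(abs(P[...,0]-.67)<.06)&(abs(P[...,1]-.015)<.05);q=P[m];print(m.sum())
for a in range(100,166,10):
    r=q[abs(q[:,2]-a/1000)<.005];print(a,len(r),(r.min(0).round(3),r.max(0).round(3)) if len(r) else "")
for c in HUE: caps(p,T,.25,.47,-.42,.42,c,"bird10")
E
```

```text
[ 0.5501143  -0.05462315  0.27767411] [ 1.79673201e+02 -2.41756433e-04  1.98189109e-01] [-8.1 -9.2 92.  -0.3 97.1 -8.4]
rim ((0.6146233081817627, 0.015697255730628967), (0.04069751128554344, 0.13927389681339264), 88.9971694946289)
730
100 26 (array([0.661, 0.003, 0.1  ]), array([0.663, 0.018, 0.105]))
110 59 (array([0.661, 0.003, 0.105]), array([0.664, 0.019, 0.115]))
120 74 (array([0.661, 0.003, 0.115]), array([0.675, 0.019, 0.125]))
130 76 (array([0.661, 0.003, 0.125]), array([0.676, 0.019, 0.135]))
140 76 (array([0.661, 0.003, 0.135]), array([0.663, 0.018, 0.145]))
150 84 (array([0.661, 0.003, 0.145]), array([0.663, 0.018, 0.155]))
160 335 (array([0.661, 0.003, 0.155]), array([0.678, 0.018, 0.159]))
orange cap 0.3915 0.0503 [20.0, 30.4] bodies [(0.3928, 0.1168, [14.7, 98.6])]
orange cap 0.3541 -0.1428 [29.4, 29.5] bodies []
```

>>> {"api": "drive_tool", "payload": {
  "increments": [
    [[-0.0159, -0.011, 0], [0, 0, 0]],
    [[-0.0159, -0.011, 0], [0, 0, 0]],
    [[-0.0159, -0.011, 0], [0, 0, 0]],
    [[-0.0159, -0.011, 0], [0, 0, 0]],
    [[-0.0159, -0.011, 0], [0, 0, 0]],
    [[-0.0159, -0.011, 0], [0, 0, 0]],
    [[-0.0159, -0.011, 0], [0, 0, 0]],
    [[-0.0159, -0.011, 0], [0, 0, 0]],
    [[-0.0159, -0.011, 0], [0, 0, 0]],
    [[-0.0159, -0.011, 0], [0, 0, 0]],
    [[0, 0, 0.006], [0, 0, -7]],
    [[0, 0, 0.006], [0, 0, -7]]
  ]
}}

```text
time: 33.07
tcp_pos: [0.3907, 0.0538, 0.2654]
ee_rot: [-179.8, 0.0, 14.3]
contact_force: [1.1, -0.8, 0.2]
width: 0.05
```

>>> {"api": "drive_tool", "payload": {
  "increments": [
    [[0, 0, 0.006], [0, 0, -7]],
    [[0, 0, 0.006], [0, 0, -7]],
    [[0, 0, 0.006], [0, 0, -7]],
    [[0, 0, 0.006], [0, 0, -7]],
    [[0, 0, 0.006], [0, 0, -7]],
    [[0, 0, 0.006], [0, 0, -7]],
    [[0, 0, 0.006], [0, 0, -7]],
    [[0, 0, 0.006], [0, 0, -7]],
    [[0, 0, 0.006], [0, 0, -7]],
    [[0, 0, 0.006], [0, 0, -7]],
    [[0, 0, 0.006], [0, 0, -7]],
    [[0, 0, 0.006], [0, 0, -7]]
  ]
}}

```text
time: 34.07
tcp_pos: [0.391, 0.0533, 0.1926]
ee_rot: [-179.9, -0.2, 98.3]
contact_force: [0.5, 0.6, -1.1]
width: 0.0498
```

>>> {"api": "drive_tool", "payload": {
  "increments": [
    [[0, 0, 0.006], [0, 0, -7]],
    [[0, 0, 0.006], [0, 0, -7]],
    [[0, 0, 0.006], [0, 0, -7]],
    [[0, 0, 0.006], [0, 0, -7]],
    [[0, 0, 0.006], [0, 0, -7]],
    [[0, 0, 0.006], [0, 0, -7]],
    [[0, 0, 0.006], [0, 0, -7]],
    [[0, 0, 0.006], [0, 0, -7]],
    [[0, 0, 0.006], [0, 0, -7]],
    [[0, 0, 0.006], [0, 0, -7]],
    [[0, 0, 0], [0, 0, -2.5]],
    [[0, 0, 0], [0, 0, 0]]
  ]
}}

```text
time: 35.07
tcp_pos: [0.3907, 0.0532, 0.1326]
ee_rot: [179.9, -0.2, 170.6]
contact_force: [0.3, -0.3, 0.2]
width: 0.0501
```

```bash
python3 - <<'E'
from det import *
s=telemetry.state();T=tool(s);print(s["tcp_pos"],s["ee_rot"],s["joints"].round(1))
p,d=snap("wrist","w11")
for c in HUE: caps(p,T,.25,.47,-.42,.42,c,"bird11")
E
```

```text
[0.39074868 0.05321694 0.13263179] [179.9037112   -0.18592848 170.55244097] [ 3.900e+00 -2.910e+01  1.205e+02  1.000e-01  8.880e+01 -1.666e+02]
orange cap 0.3904 0.0498 [16.5, 32.3] bodies [(0.3939, 0.1168, [14.2, 98.4])]
```

>>> {"api": "drive_tool", "payload": {
  "increments": [
    [[0, 0, 0.02], [0, 0, 0]],
    [[0, 0, 0.02], [0, 0, 0]],
    [[0, 0, 0.02], [0, 0, 0]],
    [[0, 0, 0.02], [0, 0, 0]],
    [[0, 0, 0.02], [0, 0, 0]],
    [[0, 0, 0.02], [0, 0, 0]],
    [[0, 0, 0.015], [0, 0, 0]],
    [[0, 0, 0.01], [0, 0, 0]],
    [[0, 0, 0.006], [0, 0, 0]],
    [[0, 0, 0], [0, 0, 0]],
    [[0, 0, 0], [0, 0, 0]]
  ]
}}

```text
time: 36.03
tcp_pos: [0.3914, 0.0534, -0.0168]
ee_rot: [180.0, -0.0, 170.4]
contact_force: [-0.1, -0.3, -0.3]
width: 0.0502
```

>>> {"api": "drive_tool", "payload": {
  "increments": [
    [[0, 0, 0], [0, 0, 0]],
    [[0, 0, 0], [0, 0, 0]],
    [[0, 0, 0], [0, 0, 0]],
    [[0, 0, 0], [0, 0, 0]],
    [[0, 0, 0], [0, 0, 0]],
    [[0, 0, 0], [0, 0, 0]]
  ],
  "gripper": 0,
  "force": 50
}}

```text
time: 36.53
tcp_pos: [0.3918, 0.0536, -0.0164]
ee_rot: [180.0, 0.1, 170.5]
contact_force: [-0.3, 0.2, 6.3]
width: 0.0143
```

>>> {"api": "drive_tool", "payload": {
  "increments": [
    [[0, 0, -0.01], [0, 0, 0]],
    [[0, 0, -0.02], [0, 0, 0]],
    [[0, 0, -0.025], [0, 0, 0]],
    [[0, 0, -0.025], [0, 0, 0]],
    [[0, 0, -0.0105], [0, 0, 7]],
    [[0, 0, -0.0105], [0, 0, 7]],
    [[0, 0, -0.0105], [0, 0, 7]],
    [[0, 0, -0.0105], [0, 0, 7]],
    [[0, 0, -0.0105], [0, 0, 7]],
    [[0, 0, -0.0105], [0, 0, 7]],
    [[0, 0, -0.0105], [0, 0, 7]],
    [[0, 0, -0.0105], [0, 0, 7]]
  ]
}}

```text
time: 37.53
tcp_pos: [0.391, 0.0535, 0.1481]
ee_rot: [180.0, 0.0, 114.1]
contact_force: [-0.2, -0.5, 0.1]
width: 0.0142
```

>>> {"api": "drive_tool", "payload": {
  "increments": [
    [[0, 0, -0.0105], [0, 0, 7]],
    [[0, 0, -0.0105], [0, 0, 7]],
    [[0, 0, -0.0105], [0, 0, 7]],
    [[0, 0, -0.0105], [0, 0, 7]],
    [[0, 0, -0.0105], [0, 0, 7]],
    [[0, 0, -0.0105], [0, 0, 7]],
    [[0, 0, -0.0105], [0, 0, 7]],
    [[0, 0, -0.0105], [0, 0, 7]],
    [[0, 0, -0.0105], [0, 0, 7]],
    [[0, 0, -0.0105], [0, 0, 7]],
    [[0, 0, -0.0105], [0, 0, 7]],
    [[0, 0, -0.0105], [0, 0, 7]]
  ]
}}

```text
time: 38.53
tcp_pos: [0.3908, 0.0535, 0.2741]
ee_rot: [180.0, -0.0, 30.1]
contact_force: [-0.5, 0.2, -1.3]
width: 0.0144
```

>>> {"api": "drive_tool", "payload": {
  "increments": [
    [[0, 0, 0], [0, 0, 7]],
    [[0, 0, 0], [0, 0, 7]],
    [[0, 0, 0], [0, 0, 7]],
    [[0, 0, 0], [0, 0, 7]],
    [[0, 0, 0], [0, 0, 2.5]],
    [[0, 0, 0], [0, 0, 0]],
    [[0.0132, 0.0095, 0], [0, 0, 0]],
    [[0.0132, 0.0095, 0], [0, 0, 0]],
    [[0.0132, 0.0095, 0], [0, 0, 0]],
    [[0.0132, 0.0095, 0], [0, 0, 0]],
    [[0.0132, 0.0095, 0], [0, 0, 0]],
    [[0.0132, 0.0095, 0], [0, 0, 0]]
  ]
}}

```text
time: 39.53
tcp_pos: [0.4708, -0.004, 0.2733]
ee_rot: [-180.0, -0.0, 0.1]
contact_force: [-0.5, 0.1, -1.2]
width: 0.0141
```

>>> {"api": "drive_tool", "payload": {
  "increments": [
    [[0.0132, 0.0095, 0], [0, 0, 0]],
    [[0.0132, 0.0095, 0], [0, 0, 0]],
    [[0.0132, 0.0095, 0], [0, 0, 0]],
    [[0.0132, 0.0095, 0], [0, 0, 0]],
    [[0.0132, 0.0095, 0], [0, 0, 0]],
    [[0.0132, 0.0095, 0], [0, 0, 0]],
    [[0, 0, 0], [0, 0, 0]]
  ]
}}

```text
time: 40.12
tcp_pos: [0.5508, -0.0617, 0.2725]
ee_rot: [180.0, 0.0, 0.1]
contact_force: [0.4, 0.6, -1.3]
width: 0.0145
```

```bash
python3 - <<'E'
from det import *
s=telemetry.state();T=tool(s);print(s["tcp_pos"],s["ee_rot"],s["joints"].round(1),s["width"])
p,d=snap("wrist","w12");P=cloud(d,T);c=cams.get_calibration("wrist")
# held tube in tool frame
Q=(P-T[:3,3])@T[:3,:3];m=(d>0)&(abs(Q[...,0])<.04)&(Q[...,1]<-.012)&(Q[...,1]>-.1)&(Q[...,2]>-.06)&(Q[...,2]<0)
print("tube ahead of pads",m.sum(),Q[m].min(0).round(4),Q[m].max(0).round(4)) if m.any() else print("none")
E
```

```text
[ 0.5507678  -0.06173322  0.27250745] [1.79989564e+02 4.58761466e-02 7.53823097e-02] [-9.  -9.  92.3 -0.  96.7 -9.1] 0.014489880205425158
tube ahead of pads 1083 [-0.0184 -0.0191 -0.06  ] [ 0.0166 -0.012  -0.0173]
```

>>> {"api": "drive_tool", "payload": {
  "increments": [
    [[0, 0, 0], [7, 0, 0]],
    [[0, 0, 0], [7, 0, 0]],
    [[0, 0, 0], [7, 0, 0]],
    [[0, 0, 0], [7, 0, 0]],
    [[0, 0, 0], [7, 0, 0]],
    [[0, 0, 0], [7, 0, 0]],
    [[0, 0, 0], [7, 0, 0]],
    [[0, 0, 0], [7, 0, 0]],
    [[0, 0, 0], [7, 0, 0]],
    [[0, 0, 0], [7, 0, 0]],
    [[0, 0, 0], [7, 0, 0]],
    [[0, 0, 0], [7, 0, 0]]
  ]
}}

```text
time: 41.17
tcp_pos: [0.5492, -0.0608, 0.2737]
ee_rot: [-95.7, -0.2, -0.0]
contact_force: [1.9, 0.4, -0.6]
width: 0.0145
```

>>> {"api": "drive_tool", "payload": {
  "increments": [
    [[0, 0, 0], [6, 0, 0]],
    [[0.0103, 0, 0], [0, 0, 0]],
    [[0.0103, 0, 0.013], [0, 0, 0]],
    [[0.0103, 0, 0.013], [0, 0, 0]],
    [[0.0103, 0, 0.013], [0, 0, 0]],
    [[0.0103, 0, 0.013], [0, 0, 0]],
    [[0.0103, 0, 0.013], [0, 0, 0]],
    [[0.0103, 0, 0.013], [0, 0, 0]],
    [[0.0103, 0, 0.013], [0, 0, 0]],
    [[0, 0, 0.013], [0, 0, 0]],
    [[0, 0, 0], [0, 0, 0]],
    [[0, 0, 0], [0, 0, 0]]
  ]
}}

```text
time: 42.17
tcp_pos: [0.6317, 0.0443, 0.2727]
ee_rot: [-90.0, 0.0, 0.1]
contact_force: [-0.4, -0.8, -1.0]
width: 0.0143
```

>>> {"api": "drive_tool", "payload": {
  "increments": [
    [[0, 0.01, 0], [0, 0, 0]],
    [[0, 0.01, 0], [0, 0, 0]],
    [[0, 0.01, 0], [0, 0, 0]],
    [[0, 0.01, 0], [0, 0, 0]],
    [[0, 0.01, 0], [0, 0, 0]],
    [[0, 0, 0], [0, 0, 0]],
    [[0, 0, 0], [0, 0, 0]]
  ]
}}

```text
time: 42.75
tcp_pos: [0.632, 0.0434, 0.222]
ee_rot: [-90.0, 0.1, -0.0]
contact_force: [0.1, -1.3, 0.9]
width: 0.014
```

>>> {"api": "drive_tool", "payload": {
  "increments": [
    [[0, 0.01, 0], [0, 0, 0]],
    [[0, 0.01, 0], [0, 0, 0]],
    [[0, 0.01, 0], [0, 0, 0]],
    [[0, 0.01, 0], [0, 0, 0]],
    [[0, 0.01, 0], [0, 0, 0]],
    [[0, 0.01, 0], [0, 0, 0]],
    [[0, 0.01, 0], [0, 0, 0]],
    [[0, 0.01, 0], [0, 0, 0]],
    [[0, 0, 0], [0, 0, 0]],
    [[0, 0, 0], [0, 0, 0]]
  ]
}}

```text
time: 43.58
tcp_pos: [0.632, 0.0435, 0.1422]
ee_rot: [-90.0, 0.1, -0.0]
contact_force: [-0.6, 0.6, -0.4]
width: 0.0147
```

>>> {"api": "drive_tool", "payload": {
  "increments": [
    [[0, 0, 0], [0, 0, 0]],
    [[0, 0, 0], [0, 0, 0]],
    [[0, 0, 0], [0, 0, 0]],
    [[0, 0, -0.008], [0, 0, 0]],
    [[0, 0, -0.012], [0, 0, 0]],
    [[0, -0.005, -0.012], [0, 0, 0]],
    [[0, -0.03, 0], [0, 0, 0]],
    [[0, -0.03, 0], [0, 0, 0]],
    [[0, -0.03, 0], [0, 0, 0]],
    [[0, -0.03, -0.01], [0, 0, 0]],
    [[0, -0.01, -0.02], [0, 0, 0]],
    [[0, 0, 0], [0, 0, 0]]
  ],
  "gripper": 0.024
}}

```text
time: 44.58
tcp_pos: [0.6323, -0.0219, 0.2816]
ee_rot: [-90.1, -0.3, -0.1]
contact_force: [-0.1, -0.6, 0.1]
width: 0.0236
```

>>> {"api": "drive_tool", "payload": {
  "increments": [
    [[-0.0137, 0, -0.006], [0, 0, 0]],
    [[-0.0137, 0, -0.006], [0, 0, 0]],
    [[-0.0137, 0, -0.006], [0, 0, 0]],
    [[-0.0137, 0, -0.006], [0, 0, 0]],
    [[-0.0137, 0, -0.006], [0, 0, 0]],
    [[-0.0137, 0, -0.006], [0, 0, 0]],
    [[0, 0, 0], [-7, 0, 0]],
    [[0, 0, 0], [-7, 0, 0]],
    [[0, 0, 0], [-7, 0, 0]],
    [[0, 0, 0], [-7, 0, 0]],
    [[0, 0, 0], [-7, 0, 0]],
    [[0, 0, 0], [-7, 0, 0]]
  ],
  "gripper": 0.05
}}

```text
time: 45.58
tcp_pos: [0.549, -0.0558, 0.2782]
ee_rot: [-132.4, -0.0, -0.1]
contact_force: [1.2, 0.5, -0.7]
width: 0.0497
```

>>> {"api": "drive_tool", "payload": {
  "increments": [
    [[0, 0, 0], [-7, 0, 0]],
    [[0, 0, 0], [-7, 0, 0]],
    [[0, 0, 0], [-7, 0, 0]],
    [[0, 0, 0], [-7, 0, 0]],
    [[0, 0, 0], [-7, 0, 0]],
    [[0, 0, 0], [-7, 0, 0]],
    [[0, 0, 0], [-5.9, 0, 0]],
    [[0, 0, 0], [0, 0, 0]]
  ]
}}

```text
time: 46.25
tcp_pos: [0.549, -0.0533, 0.2786]
ee_rot: [179.7, -0.1, 0.1]
contact_force: [-0.8, -0.8, -0.4]
width: 0.05
```

```bash
cat > chk.py <<'E'
from det import *
import sys
s=telemetry.state();T=tool(s);print(s["tcp_pos"],s["ee_rot"],s["joints"].round(1),s["width"],s["time"])
p,d=snap("wrist",sys.argv[1]);P=cloud(d,T)
for i,x in enumerate((.5635,.5975,.6315,.6655)):
    m=(d>0)&(P[...,2]>.15)&(P[...,2]<.166)&(abs(P[...,0]-x)<.016)&(abs(P[...,1]-.0155)<.03);q=P[m]
    print("slot",i+1,m.sum(),(q.min(0).round(3),q.max(0).round(3)) if m.any() else "")
E
python3 chk.py w13
```

```text
[ 0.54902485 -0.05328167  0.27864869] [ 1.79742876e+02 -5.13421022e-02  1.42480687e-01] [-8.1 -9.4 92.1 -0.2 97.2 -8.2] 0.04999285034976848 46.25
slot 1 0 
slot 2 0 
slot 3 419 (array([0.624, 0.01 , 0.15 ]), array([0.64 , 0.026, 0.16 ]))
slot 4 393 (array([0.661, 0.003, 0.15 ]), array([0.678, 0.019, 0.159]))
```

>>> {"api": "drive_tool", "payload": {
  "increments": [
    [[-0.0157, -0.0279, 0.004], [0, 0, 0]],
    [[-0.0157, -0.0279, 0.004], [0, 0, 0]],
    [[-0.0157, -0.0279, 0.004], [0, 0, 0]],
    [[-0.0157, -0.0279, 0.004], [0, 0, 0]],
    [[-0.0157, -0.0279, 0.004], [0, 0, 0]],
    [[-0.0157, -0.0279, 0.004], [0, 0, 0]],
    [[-0.0157, -0.0279, 0.004], [0, 0, 0]],
    [[-0.0157, -0.0279, 0.004], [0, 0, 0]],
    [[-0.0157, -0.0279, 0.004], [0, 0, 0]],
    [[-0.0157, -0.0279, 0.004], [0, 0, 0]],
    [[-0.0157, -0.0279, 0.004], [0, 0, 0]],
    [[-0.0157, -0.0279, 0.004], [0, 0, 0]]
  ]
}}

```text
time: 47.3
tcp_pos: [0.3604, 0.2806, 0.2298]
ee_rot: [-179.8, 0.2, -0.1]
contact_force: [1.5, 0.7, 1.0]
width: 0.0503
```

>>> {"api": "drive_tool", "payload": {
  "increments": [
    [[-0.0157, -0.0279, 0.004], [0, 0, 0]],
    [[-0.0157, -0.0279, 0.004], [0, 0, 0]],
    [[0, 0, 0], [0, 0, -5.3]],
    [[0, 0, 0], [0, 0, -5.3]],
    [[0, 0, 0], [0, 0, -5.3]],
    [[0, 0, 0], [0, 0, 0]],
    [[0, 0, 0], [0, 0, 0]]
  ]
}}

```text
time: 47.88
tcp_pos: [0.3303, 0.3355, 0.222]
ee_rot: [-179.9, 0.1, 15.6]
contact_force: [0.3, -0.0, 0.3]
width: 0.0502
```

```bash
python3 - <<'E'
from det import *
s=telemetry.state();T=tool(s);print(s["tcp_pos"],s["ee_rot"],s["joints"].round(1))
p,d=snap("wrist","w14")
for c in ("green",): caps(p,T,.2,.45,.15,.5,c,"bird14")
E
```

```text
[0.33025603 0.33545857 0.22204893] [-1.79858776e+02  8.07056246e-02  1.56495931e+01] [ 42.2 -19.6 105.6   0.2  94.   26.6]
green cap 0.3085 0.3863 [13.7, 27.7] bodies [(0.3271, 0.3237, [13.9, 97.5])]
```

>>> {"api": "drive_tool", "payload": {
  "increments": [
    [[-0.0012, -0.0083, 0.02], [0, 0, -0.15]],
    [[-0.0012, -0.0083, 0.02], [0, 0, -0.15]],
    [[-0.0012, -0.0083, 0.02], [0, 0, -0.15]],
    [[-0.0012, -0.0083, 0.02], [0, 0, -0.15]],
    [[-0.0012, -0.0083, 0.02], [0, 0, -0.15]],
    [[-0.0012, -0.0083, 0.02], [0, 0, -0.15]],
    [[0, 0, 0.02], [0, 0, 0]],
    [[0, 0, 0.02], [0, 0, 0]],
    [[0, 0, 0], [0, 0, 0]],
    [[0, 0, 0], [0, 0, 0]]
  ]
}}

```text
time: 48.77
tcp_pos: [0.3091, 0.3816, 0.0622]
ee_rot: [-179.9, 0.1, 16.6]
contact_force: [0.3, -0.6, 0.1]
width: 0.0499
```

```bash
python3 - <<'E'
from det import *
s=telemetry.state();T=tool(s);print(s["tcp_pos"],s["ee_rot"],s["joints"].round(1))
p,d=snap("wrist","w15")
for c in ("green",): caps(p,T,.2,.45,.15,.5,c,"bird14")
E
```

```text
[0.30906241 0.3816399  0.06217266] [-1.79939475e+02  8.39971833e-02  1.66482898e+01] [ 4.800e+01 -1.220e+01  1.147e+02  1.000e-01  7.750e+01  3.130e+01]
green cap 0.3081 0.3873 [14.9, 31.2] bodies [(0.3274, 0.3232, [13.3, 98.4])]
```

>>> {"api": "drive_tool", "payload": {
  "increments": [
    [[0, 0, 0.016], [0, 0, 0]],
    [[0, 0, 0.016], [0, 0, 0]],
    [[0, 0, 0.016], [0, 0, 0]],
    [[0, 0, 0.016], [0, 0, 0]],
    [[0, 0, 0.009], [0, 0, 0]],
    [[0, 0, 0.006], [0, 0, 0]],
    [[0, 0, 0], [0, 0, 0]],
    [[0, 0, 0], [0, 0, 0]]
  ]
}}

```text
time: 49.48
tcp_pos: [0.3096, 0.3827, -0.0155]
ee_rot: [-179.9, -0.1, 16.8]
contact_force: [-0.2, -0.2, 2.1]
width: 0.0497
```

>>> {"api": "drive_tool", "payload": {
  "increments": [
    [[0, 0, 0], [0, 0, 0]],
    [[0, 0, 0], [0, 0, 0]],
    [[0, 0, 0], [0, 0, 0]],
    [[0, 0, 0], [0, 0, 0]],
    [[0, 0, 0], [0, 0, 0]],
    [[0, 0, 0], [0, 0, 0]]
  ],
  "gripper": 0,
  "force": 50
}}

```text
time: 49.98
tcp_pos: [0.3096, 0.3828, -0.0156]
ee_rot: [-179.9, -0.1, 16.8]
contact_force: [-0.6, -0.5, 7.0]
width: 0.0145
```

>>> {"api": "drive_tool", "payload": {
  "increments": [
    [[0, 0, -0.01], [0, 0, 0]],
    [[0, 0, -0.02], [0, 0, 0]],
    [[0, 0, -0.025], [0, 0, 0]],
    [[0, 0, -0.03], [0, 0, 0]],
    [[0, 0, -0.03], [0, 0, 0]],
    [[0, 0, -0.03], [0, 0, 0]],
    [[0, 0, -0.03], [0, 0, 0]],
    [[0, 0, -0.03], [0, 0, 5.5]],
    [[0, 0, -0.03], [0, 0, 5.5]],
    [[0, 0, -0.03], [0, 0, 5.6]],
    [[0, 0, -0.025], [0, 0, 0]],
    [[0, 0, 0], [0, 0, 0]]
  ]
}}

```text
time: 50.98
tcp_pos: [0.3097, 0.3825, 0.2799]
ee_rot: [-179.6, -0.3, 0.2]
contact_force: [0.0, 0.5, -0.1]
width: 0.0142
```

>>> {"api": "drive_tool", "payload": {
  "increments": [
    [[0.013, 0.0277, 0], [0, 0, 0]],
    [[0.013, 0.0277, 0], [0, 0, 0]],
    [[0.013, 0.0277, 0], [0, 0, 0]],
    [[0.013, 0.0277, 0], [0, 0, 0]],
    [[0.013, 0.0277, 0], [0, 0, 0]],
    [[0.013, 0.0277, 0], [0, 0, 0]],
    [[0.013, 0.0277, 0], [0, 0, 0]],
    [[0.013, 0.0277, 0], [0, 0, 0]],
    [[0.017, 0.0277, 0], [0, 0, 0]],
    [[0.017, 0.0277, 0], [0, 0, 0]],
    [[0.017, 0.0277, 0], [0, 0, 0]],
    [[0.017, 0.0277, 0], [0, 0, 0]]
  ]
}}

```text
time: 51.98
tcp_pos: [0.4825, 0.0484, 0.2734]
ee_rot: [-179.9, -0.0, 0.2]
contact_force: [1.3, 0.3, -0.3]
width: 0.0145
```

>>> {"api": "drive_tool", "payload": {
  "increments": [
    [[0.017, 0.0277, 0], [0, 0, 0]],
    [[0.017, 0.0277, 0], [0, 0, 0]],
    [[0.017, 0.0277, 0], [0, 0, 0]],
    [[0.017, 0.0277, 0], [0, 0, 0]],
    [[0, 0, 0], [0, 0, 0]],
    [[0, 0, 0], [7, 0, 0]],
    [[0, 0, 0], [7, 0, 0]],
    [[0, 0, 0], [7, 0, 0]],
    [[0, 0, 0], [7, 0, 0]],
    [[0, 0, 0], [7, 0, 0]],
    [[0, 0, 0], [7, 0, 0]],
    [[0, 0, 0], [7, 0, 0]]
  ]
}}

```text
time: 52.98
tcp_pos: [0.5506, -0.0609, 0.2741]
ee_rot: [-130.6, -0.1, 0.2]
contact_force: [1.0, 1.2, -1.0]
width: 0.0146
```

>>> {"api": "drive_tool", "payload": {
  "increments": [
    [[0, 0, 0], [7, 0, 0]],
    [[0, 0, 0], [7, 0, 0]],
    [[0, 0, 0], [7, 0, 0]],
    [[0, 0, 0], [7, 0, 0]],
    [[0, 0, 0], [7, 0, 0]],
    [[0, 0, 0], [5.7, 0, 0]],
    [[0, 0, 0], [0, 0, 0]],
    [[0, 0, 0], [0, 0, 0]]
  ]
}}

```text
time: 53.65
tcp_pos: [0.5506, -0.0604, 0.2719]
ee_rot: [-90.3, 0.1, 0.2]
contact_force: [0.2, -0.6, 0.0]
width: 0.0146
```

>>> {"api": "drive_tool", "payload": {
  "increments": [
    [[0.0076, 0, 0], [0, 0, 0]],
    [[0.0076, 0, 0], [0, 0, 0]],
    [[0.0076, 0, 0.0125], [0, 0, 0]],
    [[0.0076, 0, 0.0125], [0, 0, 0]],
    [[0.0076, 0, 0.0125], [0, 0, 0]],
    [[0.0076, 0, 0.0125], [0, 0, 0]],
    [[0, 0, 0.0125], [0, 0, 0]],
    [[0, 0, 0.0125], [0, 0, 0]],
    [[0, 0, 0.0125], [0, 0, 0]],
    [[0, 0, 0.0125], [0, 0, 0]],
    [[0, 0, 0], [0, 0, 0]]
  ]
}}

```text
time: 54.57
tcp_pos: [0.5954, 0.0419, 0.2724]
ee_rot: [-90.2, 0.0, 0.3]
contact_force: [-0.0, 0.4, 0.0]
width: 0.0145
```

>>> {"api": "drive_tool", "payload": {
  "increments": [
    [[0, 0.01, 0], [0, 0, 0]],
    [[0, 0.01, 0], [0, 0, 0]],
    [[0, 0.01, 0], [0, 0, 0]],
    [[0, 0.01, 0], [0, 0, 0]],
    [[0, 0.01, 0], [0, 0, 0]],
    [[0, 0, 0], [0, 0, 0]],
    [[0, 0, 0], [0, 0, 0]]
  ]
}}

```text
time: 55.15
tcp_pos: [0.596, 0.0393, 0.2216]
ee_rot: [-90.2, 0.1, 0.2]
contact_force: [0.4, -0.3, -0.0]
width: 0.0148
```

>>> {"api": "drive_tool", "payload": {
  "increments": [
    [[0, 0.0102, 0], [0, 0, 0]],
    [[0, 0.0102, 0], [0, 0, 0]],
    [[0, 0.0102, 0], [0, 0, 0]],
    [[0, 0.0102, 0], [0, 0, 0]],
    [[0, 0.0102, 0], [0, 0, 0]],
    [[0, 0.0102, 0], [0, 0, 0]],
    [[0, 0.0102, 0], [0, 0, 0]],
    [[0, 0.0102, 0], [0, 0, 0]],
    [[0, 0, 0], [0, 0, 0]],
    [[0, 0, 0], [0, 0, 0]]
  ]
}}

```text
time: 55.98
tcp_pos: [0.5959, 0.0392, 0.1401]
ee_rot: [-90.2, 0.0, 0.2]
contact_force: [0.6, 0.6, -0.2]
width: 0.0146
```

>>> {"api": "drive_tool", "payload": {
  "increments": [
    [[0, 0, 0], [0, 0, 0]],
    [[0, 0, 0], [0, 0, 0]],
    [[0, 0, 0], [0, 0, 0]],
    [[0, 0, -0.008], [0, 0, 0]],
    [[0, 0, -0.012], [0, 0, 0]],
    [[0, -0.005, -0.012], [0, 0, 0]],
    [[0, -0.03, 0], [0, 0, 0]],
    [[0, -0.03, 0], [0, 0, 0]],
    [[0, -0.03, 0], [0, 0, 0]],
    [[0, -0.03, -0.01], [0, 0, 0]],
    [[0, -0.01, -0.02], [0, 0, 0]],
    [[0, 0, 0], [0, 0, 0]]
  ],
  "gripper": 0.024
}}

```text
time: 56.98
tcp_pos: [0.5965, -0.0256, 0.2798]
ee_rot: [-90.4, -0.3, 0.1]
contact_force: [-0.2, -0.4, 0.5]
width: 0.0242
```

>>> {"api": "drive_tool", "payload": {
  "increments": [
    [[-0.0115, 0, -0.008], [0, 0, 0]],
    [[-0.0115, 0, -0.008], [0, 0, 0]],
    [[-0.0115, 0, -0.008], [0, 0, 0]],
    [[-0.0115, 0, -0.008], [0, 0, 0]],
    [[0, 0, 0], [-7, 0, 0]],
    [[0, 0, 0], [-7, 0, 0]],
    [[0, 0, 0], [-7, 0, 0]],
    [[0, 0, 0], [-7, 0, 0]],
    [[0, 0, 0], [-7, 0, 0]],
    [[0, 0, 0], [-7, 0, 0]],
    [[0, 0, 0], [-7, 0, 0]],
    [[0, 0, 0], [-7, 0, 0]]
  ],
  "gripper": 0.05
}}

```text
time: 57.98
tcp_pos: [0.5494, -0.0559, 0.2765]
ee_rot: [-146.6, -0.0, 0.1]
contact_force: [0.8, -0.7, -0.5]
width: 0.0499
```

>>> {"api": "drive_tool", "payload": {
  "increments": [
    [[0, 0, 0], [-7, 0, 0]],
    [[0, 0, 0], [-7, 0, 0]],
    [[0, 0, 0], [-7, 0, 0]],
    [[0, 0, 0], [-7, 0, 0]],
    [[0, 0, 0], [-5.8, 0, 0]],
    [[0, 0, 0], [0, 0, 0]],
    [[0, 0, 0], [0, 0, 0]]
  ]
}}

```text
time: 58.57
tcp_pos: [0.5495, -0.0538, 0.2758]
ee_rot: [-179.9, 0.1, 0.3]
contact_force: [0.3, -0.3, -0.3]
width: 0.0502
```

```bash
python3 chk.py w16; python3 - <<'E'
from det import *
p=cv2.imread("pics/w16.png")[:,:,::-1];caps(p,tool(),.2,.47,-.45,.1,"blue","bird16")
E
```

```text
[ 0.54951355 -0.05377858  0.27582337] [-1.79919745e+02  7.26904444e-02  2.91275253e-01] [-8.3 -9.2 92.2  0.1 97.1 -8.6] 0.05017351569646103 58.5667
slot 1 0 
slot 2 151 (array([ 0.605, -0.014,  0.15 ]), array([ 0.613, -0.004,  0.157]))
slot 3 519 (array([ 0.616, -0.014,  0.15 ]), array([0.64 , 0.026, 0.159]))
slot 4 401 (array([0.66 , 0.004, 0.15 ]), array([0.677, 0.02 , 0.159]))
```

```bash
python3 - <<'E'
from det import *
p=cv2.imread("pics/w16.png");c=cams.get_calibration("wrist")
cv2.imwrite("pics/w16c.png",cv2.resize(p[60:330,200:520],None,fx=2.4,fy=2.2))
d=np.load("pics/w16.npy");T=tool();P=cloud(d,T)
hsv=cv2.cvtColor(p,cv2.COLOR_BGR2HSV);m=(hsv[...,0]>40)&(hsv[...,0]<85)&(hsv[...,1]>80)&(d>0)&(abs(P[...,0]-.6)<.06)&(abs(P[...,1])<.08)
q=P[m];print(len(q),q.min(0),q.max(0))
for z in range(116,166,8):
    r=q[abs(q[:,2]-z/1000)<.004];print(z,len(r),(r.min(0).round(3),r.max(0).round(3)) if len(r) else "")
E
```

```text
743 [ 0.59029712 -0.04078875  0.00659443] [0.65812893 0.02048828 0.15657483]
116 0 
124 0 
132 83 (array([ 0.602, -0.014,  0.129]), array([0.617, 0.002, 0.136]))
140 118 (array([ 0.603, -0.018,  0.136]), array([0.618, 0.001, 0.144]))
148 216 (array([ 0.605, -0.021,  0.144]), array([ 0.622, -0.002,  0.152]))
156 263 (array([ 0.606, -0.019,  0.152]), array([ 0.621, -0.005,  0.157]))
164 0
```

View pics/w16c.png

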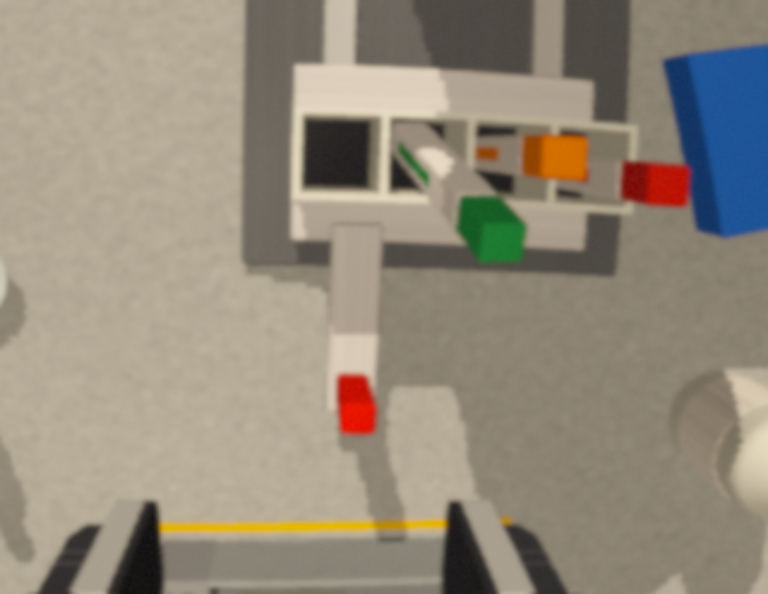

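>>> {"api": "drive_tool", "payload": {
  "increments": [
    [[0, 0, 0], [7, 0, 0]],
    [[0, 0, 0], [7, 0, 0]],
    [[0, 0, 0], [7, 0, 0]],
    [[0, 0, 0], [7, 0, 0]],
    [[0, 0, 0], [7, 0, 0]],
    [[0, 0, 0], [7, 0, 0]],
    [[0, 0, 0], [7, 0, 0]],
    [[0, 0, 0], [7, 0, 0]],
    [[0, 0, 0], [7, 0, 0]],
    [[0, 0, 0], [7, 0, 0]],
    [[0, 0, 0], [7, 0, 0]],
    [[0, 0, 0], [7, 0, 0]]
  ],
  "gripper": 0.03
}}

```text
time: 59.62
tcp_pos: [0.5501, -0.0574, 0.2764]
ee_rot: [-95.5, -0.1, -0.1]
contact_force: [0.5, 0.1, 0.7]
width: 0.0298
```

>>> {"api": "drive_tool", "payload": {
  "increments": [
    [[0, 0, 0], [5.9, 0, 0]],
    [[0.012, 0.016, 0], [0, 0, 0]],
    [[0.012, 0.016, 0], [0, 0, 0]],
    [[0.012, 0.016, 0], [0, 0, 0]],
    [[0.012, 0.016, 0], [0, 0, 0]],
    [[0.012, 0.016, 0], [0, 0, 0]],
    [[0, 0.018, 0], [0, 0, 0]],
    [[0, 0.018, 0], [0, 0, 0]],
    [[0, 0.018, 0], [0, 0, 0]],
    [[0, 0, 0], [0, 0, 0]],
    [[0, 0, 0], [0, 0, 0]]
  ]
}}

```text
time: 60.53
tcp_pos: [0.61, -0.056, 0.1418]
ee_rot: [-89.9, 0.0, 0.0]
contact_force: [-0.3, -0.9, 0.4]
width: 0.0299
```

>>> {"api": "drive_tool", "payload": {
  "increments": [
    [[0, 0, 0.015], [0, 0, 0]],
    [[0, 0, 0.015], [0, 0, 0]],
    [[0, 0, 0.015], [0, 0, 0]],
    [[0, 0, 0.012], [0, 0, 0]],
    [[0, 0, 0.012], [0, 0, 0]],
    [[0, 0, 0.009], [0, 0, 0]],
    [[0, 0, 0], [0, 0, 0]]
  ]
}}

```text
time: 61.12
tcp_pos: [0.6097, 0.0255, 0.1422]
ee_rot: [-90.1, -0.0, 0.3]
contact_force: [-0.8, -0.0, 0.8]
width: 0.0301
```

>>> {"api": "drive_tool", "payload": {
  "increments": [
    [[-0.002, 0, 0], [0, 0, 0]],
    [[-0.002, 0, 0], [0, 0, 0]],
    [[-0.002, 0, 0], [0, 0, 0]],
    [[-0.002, 0, 0], [0, 0, 0]],
    [[-0.002, 0, 0], [0, 0, 0]],
    [[-0.002, 0, 0], [0, 0, 0]],
    [[0, 0, 0], [0, 0, 0]]
  ]
}}

```text
time: 61.7
tcp_pos: [0.5977, 0.0232, 0.142]
ee_rot: [-90.1, 0.0, 0.2]
contact_force: [0.2, 0.1, -0.1]
width: 0.0302
```

>>> {"api": "drive_tool", "payload": {
  "increments": [
    [[0, 0, 0], [0, 0, 0]],
    [[0, 0, 0], [0, 0, 0]],
    [[0, 0, 0], [0, 0, 0]],
    [[0, 0, 0], [0, 0, 0]],
    [[0, 0, 0], [0, 0, 0]]
  ],
  "gripper": 0,
  "force": 50
}}

```text
time: 62.12
tcp_pos: [0.5981, 0.0234, 0.142]
ee_rot: [-90.1, -0.0, 0.2]
contact_force: [-0.4, -0.4, 0.7]
width: 0.0148
```

>>> {"api": "drive_tool", "payload": {
  "increments": [
    [[0, -0.008, 0], [0, 0, 0]],
    [[0, -0.012, 0], [0, 0, 0]],
    [[0, -0.012, 0], [0, 0, 0]],
    [[0, -0.012, 0], [0, 0, 0]],
    [[0, -0.012, 0], [0, 0, 0]],
    [[0, -0.012, 0], [0, 0, 0]],
    [[0, -0.012, 0], [0, 0, 0]],
    [[0, -0.01, 0], [0, 0, 0]],
    [[0, 0, 0], [0, 0, 0]]
  ]
}}

```text
time: 62.87
tcp_pos: [0.5982, 0.0235, 0.2345]
ee_rot: [-90.2, -0.2, 0.2]
contact_force: [-0.3, 0.3, 0.3]
width: 0.015
```

```bash
python3 - <<'E'
from det import *
s=telemetry.state();print(s["tcp_pos"],s["ee_rot"],s["width"],s["contact_force"])
for n in("side","scene"):
    p,d=snap(n,"g_"+n);c=cams.get_calibration(n);v,u=np.mgrid[0:480,0:640]
    r=np.stack([(u-c["cx"])/c["fx"],(v-c["cy"])/c["fy"],0*u+1.],-1)*d[...,None];P=r@c["pose"][:3,:3].T+c["pose"][:3,3]
    m=(d>0)&(abs(P[...,0]-.598)<.02)&(abs(P[...,1]-.01)<.06)&(P[...,2]>.1)&(P[...,2]<.26)
    q=P[m];col=p[m];print(n,len(q))
    for z in range(105,260,10):
        k=abs(q[:,2]-z/1000)<.005
        if k.any():print(z,k.sum(),q[k].min(0).round(3),q[k].max(0).round(3),np.median(col[k],0))
E
```

```text
[0.5982325  0.02350531 0.23451746] [-90.15813054  -0.16839414   0.19538711] 0.01503184043457551 [-0.25246307  0.31116377  0.26341976]
side 287
205 3 [ 0.603 -0.007  0.205] [ 0.606 -0.002  0.209] [124. 119. 107.]
215 7 [ 0.6   -0.011  0.211] [ 0.605 -0.007  0.22 ] [120. 116. 102.]
225 26 [ 0.595 -0.038  0.22 ] [ 0.608 -0.009  0.23 ] [43.  89.5 49.5]
235 42 [ 0.594 -0.045  0.231] [ 0.608 -0.013  0.24 ] [36.  81.  45.5]
245 208 [ 0.578 -0.05   0.24 ] [0.618 0.003 0.25 ] [ 78.5 119.   75. ]
255 1 [ 0.6   -0.008  0.25 ] [ 0.6   -0.008  0.25 ] [ 42. 119.  55.]
scene 434
125 19 [0.588 0.017 0.123] [0.608 0.036 0.129] [189. 169. 147.]
135 26 [0.593 0.013 0.132] [0.608 0.034 0.14 ] [174.5 154.  135.5]
145 19 [0.587 0.013 0.141] [0.608 0.03  0.15 ] [177. 157. 135.]
155 25 [0.587 0.008 0.15 ] [0.61  0.027 0.16 ] [173. 154. 133.]
165 25 [0.59  0.004 0.16 ] [0.609 0.023 0.17 ] [173. 152. 133.]
175 22 [0.588 0.002 0.17 ] [0.609 0.019 0.18 ] [172.5 152.5 130. ]
185 27 [ 0.585 -0.002  0.18 ] [0.608 0.018 0.19 ] [188. 165. 143.]
195 24 [ 0.589 -0.004  0.19 ] [0.61  0.015 0.199] [224.5 194.  161.5]
205 25 [ 0.592 -0.007  0.202] [0.61  0.012 0.21 ] [227. 208. 177.]
215 23 [ 0.589 -0.012  0.211] [0.609 0.01  0.219] [242. 228. 203.]
225 32 [ 0.586 -0.045  0.22 ] [0.618 0.004 0.23 ] [ 92. 130.  84.]
235 60 [ 0.581 -0.047  0.23 ] [0.618 0.003 0.24 ] [60.5 66.  57. ]
245 107 [ 0.579 -0.05   0.24 ] [0.618 0.004 0.249] [ 91. 131.  81.]
```

>>> {"api": "drive_tool", "payload": {
  "increments": [
    [[0, 0, 0], [-5.6, 0, 0]],
    [[0, 0, 0], [-5.6, 0, 0]],
    [[0, 0, 0], [-5.6, 0, 0]],
    [[0, -0.0027, 0.0088], [0, 0, 0]],
    [[0, -0.0026, 0.0087], [0, 0, 0]],
    [[0, 0, 0], [0, 0, 0]],
    [[0, 0, 0], [0, 0, 0]]
  ]
}}

```text
time: 63.55
tcp_pos: [0.5974, 0.0428, 0.2305]
ee_rot: [-106.7, 0.2, 0.2]
contact_force: [-1.2, -0.0, -0.3]
width: 0.0145
```

```bash
cat > held.py <<'E'
from det import *
s=telemetry.state();print(s["tcp_pos"],s["ee_rot"],s["width"],s["contact_force"]);x0=s["tcp_pos"][0]
p,d=snap("scene","g2");c=cams.get_calibration("scene");v,u=np.mgrid[0:480,0:640]
r=np.stack([(u-c["cx"])/c["fx"],(v-c["cy"])/c["fy"],0*u+1.],-1)*d[...,None];P=r@c["pose"][:3,:3].T+c["pose"][:3,3]
m=(d>0)&(abs(P[...,0]-x0)<.02)&(abs(P[...,1]-.01)<.06)&(P[...,2]>.09)&(P[...,2]<.26);q=P[m]
for z in range(95,260,10):
    k=abs(q[:,2]-z/1000)<.005
    if k.any():print(z,k.sum(),q[k].min(0).round(3),q[k].max(0).round(3))
E
python3 held.py
```

```text
[0.59737468 0.04276627 0.23050907] [-106.71527221    0.15869618    0.24692004] 0.014471816034514785 [-1.15867855 -0.01464071 -0.31181496]
95 4 [0.585 0.014 0.09 ] [0.613 0.038 0.091]
125 9 [0.592 0.013 0.125] [0.605 0.023 0.129]
135 15 [0.593 0.005 0.131] [0.608 0.024 0.14 ]
145 20 [0.593 0.006 0.141] [0.608 0.023 0.149]
155 19 [0.588 0.007 0.15 ] [0.607 0.023 0.159]
165 18 [0.589 0.007 0.16 ] [0.607 0.023 0.168]
175 23 [0.59  0.006 0.17 ] [0.607 0.023 0.18 ]
185 23 [0.587 0.006 0.18 ] [0.608 0.022 0.19 ]
195 22 [0.595 0.004 0.19 ] [0.608 0.021 0.2  ]
205 20 [0.593 0.007 0.2  ] [0.607 0.022 0.21 ]
215 22 [0.594 0.005 0.211] [0.608 0.023 0.219]
225 17 [0.59  0.007 0.22 ] [0.61  0.021 0.229]
235 36 [ 0.583 -0.048  0.23 ] [0.617 0.024 0.24 ]
245 70 [ 0.577 -0.038  0.24 ] [0.617 0.027 0.25 ]
255 109 [ 0.581 -0.049  0.25 ] [0.617 0.022 0.26 ]
```

>>> {"api": "drive_tool", "payload": {
  "increments": [
    [[0, 0.0111, 0.0034], [0, 0, 0]],
    [[0, 0.0111, 0.0034], [0, 0, 0]],
    [[0, 0.0111, 0.0034], [0, 0, 0]],
    [[0, 0.0111, 0.0034], [0, 0, 0]],
    [[0, 0.0111, 0.0034], [0, 0, 0]],
    [[0, 0.0111, 0.0034], [0, 0, 0]],
    [[0, 0.0111, 0.0034], [0, 0, 0]],
    [[0, 0.0111, 0.0034], [0, 0, 0]],
    [[0, 0, 0], [0, 0, 0]],
    [[0, 0, 0], [0, 0, 0]]
  ]
}}

```text
time: 64.43
tcp_pos: [0.5979, 0.0421, 0.1386]
ee_rot: [-106.9, 0.1, 0.2]
contact_force: [-0.6, -0.0, -0.8]
width: 0.0147
```

```bash
python3 held.py
```

```text
[0.59787458 0.04213722 0.13859447] [-1.06872800e+02  5.37516135e-02  1.95513967e-01] 0.014729903595390637 [-0.5502303  -0.04606727 -0.79424036]
95 12 [0.593 0.015 0.091] [0.608 0.021 0.099]
105 10 [0.593 0.016 0.101] [0.606 0.021 0.109]
115 13 [0.585 0.015 0.111] [0.609 0.021 0.119]
125 14 [0.59  0.015 0.122] [0.61  0.022 0.129]
135 12 [0.589 0.015 0.132] [0.61 0.02 0.14]
145 22 [ 0.582 -0.028  0.141] [0.617 0.022 0.15 ]
155 81 [ 0.579 -0.041  0.15 ] [0.618 0.027 0.16 ]
165 96 [ 0.58  -0.049  0.16 ] [0.618 0.022 0.17 ]
175 58 [ 0.578 -0.049  0.17 ] [ 0.617 -0.015  0.18 ]
185 21 [ 0.58  -0.049  0.181] [ 0.618 -0.034  0.187]
```

>>> {"api": "drive_tool", "payload": {
  "increments": [
    [[0, 0, 0], [0, 0, 0]],
    [[0, 0, 0], [0, 0, 0]],
    [[0, 0, 0], [0, 0, 0]],
    [[0, 0, 0], [0, 0, 0]],
    [[0, 0, 0], [0, 0, 0]]
  ],
  "gripper": 0.022
}}

```text
time: 64.9
tcp_pos: [0.598, 0.0421, 0.1393]
ee_rot: [-106.9, -0.0, 0.2]
contact_force: [-0.3, -0.1, 0.6]
width: 0.022
```

>>> {"api": "drive_tool", "payload": {
  "increments": [
    [[0, 0, -0.006], [0, 0, 0]],
    [[0, 0, -0.008], [0, 0, 0]],
    [[0, 0, -0.008], [0, 0, 0]],
    [[0, 0, -0.01], [0, 0, 0]],
    [[0, 0, -0.01], [0, 0, 0]],
    [[0, 0, -0.01], [0, 0, 0]],
    [[0, 0, 0], [0, 0, 0]]
  ]
}}

```text
time: 65.48
tcp_pos: [0.5985, -0.0097, 0.1549]
ee_rot: [-106.9, -0.1, 0.1]
contact_force: [0.3, -1.2, 0.4]
width: 0.0221
```

```bash
python3 held.py
```

```text
[ 0.59851889 -0.00968238  0.15493884] [-1.06928189e+02 -5.36341967e-02  1.13114158e-01] 0.022054359660657254 [ 0.29576488 -1.18744096  0.3713897 ]
95 11 [0.592 0.014 0.09 ] [0.608 0.04  0.1  ]
105 9 [0.588 0.016 0.1  ] [0.61  0.022 0.108]
115 14 [0.592 0.015 0.111] [0.608 0.022 0.12 ]
125 14 [0.59  0.012 0.121] [0.608 0.022 0.13 ]
135 14 [0.589 0.008 0.132] [0.606 0.022 0.14 ]
145 20 [ 0.588 -0.037  0.141] [0.61  0.023 0.15 ]
155 46 [ 0.58  -0.049  0.151] [0.617 0.022 0.16 ]
165 32 [ 0.58  -0.049  0.16 ] [ 0.618 -0.027  0.17 ]
175 38 [ 0.579 -0.05   0.17 ] [ 0.619 -0.029  0.179]
185 1 [ 0.614 -0.05   0.181] [ 0.614 -0.05   0.181]
```

>>> {"api": "drive_tool", "payload": {
  "increments": [
    [[-0.006, -0.0125, -0.0104], [0, 0, 0]],
    [[-0.006, -0.0125, -0.0104], [0, 0, 0]],
    [[-0.006, -0.0125, -0.0104], [0, 0, 0]],
    [[-0.006, -0.0125, -0.0104], [0, 0, 0]],
    [[-0.006, -0.0125, -0.0104], [0, 0, 0]],
    [[-0.006, -0.0125, -0.0104], [0, 0, 0]],
    [[-0.006, -0.0125, -0.0104], [0, 0, 0]],
    [[-0.006, -0.0125, -0.0104], [0, 0, 0]],
    [[0, 0, 0], [-7, 0, 0]],
    [[0, 0, 0], [-7, 0, 0]],
    [[0, 0, 0], [-7, 0, 0]],
    [[0, 0, 0], [-7, 0, 0]]
  ],
  "gripper": 0.05
}}

```text
time: 66.53
tcp_pos: [0.5501, -0.0596, 0.2755]
ee_rot: [-135.3, -0.1, 0.1]
contact_force: [-0.0, 0.3, -0.5]
width: 0.05
```

>>> {"api": "drive_tool", "payload": {
  "increments": [
    [[0, 0, 0], [-7, 0, 0]],
    [[0, 0, 0], [-7, 0, 0]],
    [[0, 0, 0], [-7, 0, 0]],
    [[0, 0, 0], [-7, 0, 0]],
    [[0, 0, 0], [-7, 0, 0]],
    [[0, 0, 0], [-7, 0, 0]],
    [[0, 0, 0], [-3.1, 0, 0]],
    [[0, 0, 0], [0, 0, 0]],
    [[0, 0, 0], [0, 0, 0]]
  ]
}}

```text
time: 67.28
tcp_pos: [0.55, -0.0576, 0.2747]
ee_rot: [-179.9, -0.0, 0.2]
contact_force: [0.6, -0.5, 0.3]
width: 0.0501
```

```bash
python3 chk.py w17
```

```text
[ 0.54999565 -0.0576267   0.27470449] [-1.79891618e+02 -1.42602470e-02  2.30408188e-01] [-8.7 -9.2 92.2  0.1 96.9 -8.9] 0.050103240933291875 67.2833
slot 1 0 
slot 2 438 (array([0.589, 0.004, 0.15 ]), array([0.606, 0.02 , 0.159]))
slot 3 426 (array([0.624, 0.011, 0.15 ]), array([0.641, 0.026, 0.16 ]))
slot 4 406 (array([0.661, 0.003, 0.15 ]), array([0.677, 0.02 , 0.159]))
```

>>> {"api": "drive_tool", "payload": {
  "increments": [
    [[-0.0179, 0.0226, 0], [0, 0, 0]],
    [[-0.0179, 0.0226, 0], [0, 0, 0]],
    [[-0.0179, 0.0226, 0], [0, 0, 0]],
    [[-0.0179, 0.0226, 0], [0, 0, 0]],
    [[-0.0179, 0.0226, 0], [0, 0, 0]],
    [[-0.0179, 0.0226, 0], [0, 0, 0]],
    [[-0.0179, 0.0226, 0], [0, 0, 0]],
    [[-0.0179, 0.0226, 0], [0, 0, 0]],
    [[-0.0179, 0.0226, 0], [0, 0, 0]],
    [[-0.0179, 0.0226, 0], [0, 0, 0]],
    [[-0.0179, 0.0226, 0], [0, 0, 0]],
    [[-0.0179, 0.0226, 0], [0, 0, 0]]
  ]
}}

```text
time: 68.33
tcp_pos: [0.3347, -0.3317, 0.2741]
ee_rot: [-179.9, -0.1, 0.1]
contact_force: [-0.2, -0.7, -0.0]
width: 0.0499
```

>>> {"api": "drive_tool", "payload": {
  "increments": [
    [[0, 0, 0.004], [0, 0, 7]],
    [[0, 0, 0.004], [0, 0, 7]],
    [[0, 0, 0.004], [0, 0, 7]],
    [[0, 0, 0.004], [0, 0, 7]],
    [[0, 0, 0.004], [0, 0, 7]],
    [[0, 0, 0.004], [0, 0, 7]],
    [[0, 0, 0.004], [0, 0, 7]],
    [[0, 0, 0.004], [0, 0, 7]],
    [[0, 0, 0.004], [0, 0, 7]],
    [[0, 0, 0.004], [0, 0, 7]],
    [[0, 0, 0.004], [0, 0, 7]],
    [[0, 0, 0.004], [0, 0, 7]]
  ]
}}

```text
time: 69.33
tcp_pos: [0.3358, -0.3308, 0.2258]
ee_rot: [-179.9, 0.1, -84.3]
contact_force: [-0.0, -0.2, 0.9]
width: 0.0501
```

>>> {"api": "drive_tool", "payload": {
  "increments": [
    [[0, 0, 0.004], [0, 0, 7]],
    [[0, 0, 0.004], [0, 0, 7]],
    [[0, 0, 0.004], [0, 0, 7]],
    [[0, 0, 0.004], [0, 0, 7]],
    [[0, 0, 0.004], [0, 0, 7]],
    [[0, 0, 0.004], [0, 0, 7]],
    [[0, 0, 0.004], [0, 0, 7]],
    [[0, 0, 0.004], [0, 0, 7]],
    [[0, 0, 0.004], [0, 0, 7]],
    [[0, 0, 0.004], [0, 0, 7]],
    [[0, 0, 0.004], [0, 0, 7]],
    [[0, 0, 0.004], [0, 0, 7]]
  ]
}}

```text
time: 70.33
tcp_pos: [0.3357, -0.3308, 0.1778]
ee_rot: [179.9, 0.1, -168.3]
contact_force: [0.6, -0.1, 0.6]
width: 0.05
```

>>> {"api": "drive_tool", "payload": {
  "increments": [
    [[0, 0, 0.004], [0, 0, 7]],
    [[0, 0, 0.004], [0, 0, 7]],
    [[0, 0, 0], [0, 0, 1.4]],
    [[0, 0, 0], [0, 0, 0]],
    [[0, 0, 0], [0, 0, 0]]
  ]
}}

```text
time: 70.75
tcp_pos: [0.3361, -0.3306, 0.1703]
ee_rot: [180.0, 0.0, 176.9]
contact_force: [0.6, 0.2, -0.5]
width: 0.0501
```

```bash
python3 - <<'E'
from det import *
s=telemetry.state();T=tool(s);print(s["tcp_pos"],s["ee_rot"],s["joints"].round(1))
p,d=snap("wrist","w18")
for c in ("blue",): caps(p,T,.2,.47,-.5,-.15,c,"bird18")
E
```

```text
[ 0.33611181 -0.33063497  0.170311  ] [1.79959479e+02 2.56085043e-02 1.76936092e+02] [-47.7 -18.8 109.8   0.   89.  135.4]
blue cap 0.3348 -0.3349 [14.8, 30.2] bodies [(0.3381, -0.2678, [15.2, 99.3])]
```

>>> {"api": "drive_tool", "payload": {
  "increments": [
    [[0.001, 0, 0.02], [0, 0, 0]],
    [[0, 0, 0.025], [0, 0, 0]],
    [[0, 0, 0.025], [0, 0, 0]],
    [[0, 0, 0.025], [0, 0, 0]],
    [[0, 0, 0.025], [0, 0, 0]],
    [[0, 0, 0.02], [0, 0, 0]],
    [[0, 0, 0.02], [0, 0, 0]],
    [[0, 0, 0.014], [0, 0, 0]],
    [[0, 0, 0.008], [0, 0, 0]],
    [[0, 0, 0.004], [0, 0, 0]],
    [[0, 0, 0], [0, 0, 0]],
    [[0, 0, 0], [0, 0, 0]]
  ]
}}

```text
time: 71.8
tcp_pos: [0.3357, -0.3306, -0.0151]
ee_rot: [-180.0, 0.0, 176.8]
contact_force: [0.7, 0.1, 0.2]
width: 0.05
```

>>> {"api": "drive_tool", "payload": {
  "increments": [
    [[0, 0, 0], [0, 0, 0]],
    [[0, 0, 0], [0, 0, 0]],
    [[0, 0, 0], [0, 0, 0]],
    [[0, 0, 0], [0, 0, 0]],
    [[0, 0, 0], [0, 0, 0]],
    [[0, 0, 0], [0, 0, 0]]
  ],
  "gripper": 0,
  "force": 50
}}

```text
time: 72.3
tcp_pos: [0.3358, -0.3306, -0.015]
ee_rot: [-180.0, 0.1, 176.8]
contact_force: [0.1, 1.0, 7.4]
width: 0.0142
```

>>> {"api": "drive_tool", "payload": {
  "increments": [
    [[0, 0, -0.01], [0, 0, 0]],
    [[0, 0, -0.02], [0, 0, 0]],
    [[0, 0, -0.03], [0, 0, 0]],
    [[0, 0, -0.03], [0, 0, 0]],
    [[0, 0, -0.03], [0, 0, 0]],
    [[0, 0, -0.03], [0, 0, 0]],
    [[0, 0, -0.03], [0, 0, 0]],
    [[0, 0, -0.03], [0, 0, 0]],
    [[0, 0, -0.03], [0, 0, 0]],
    [[0, 0, -0.03], [0, 0, 0]],
    [[0, 0, -0.02], [0, 0, 0]],
    [[0, 0, 0], [0, 0, 0]]
  ]
}}

```text
time: 73.3
tcp_pos: [0.3358, -0.3307, 0.2796]
ee_rot: [-179.7, 0.3, 176.8]
contact_force: [-0.4, -0.3, 0.3]
width: 0.0149
```

>>> {"api": "drive_tool", "payload": {
  "increments": [
    [[0, 0, 0], [0, 0, -7]],
    [[0, 0, 0], [0, 0, -7]],
    [[0, 0, 0], [0, 0, -7]],
    [[0, 0, 0], [0, 0, -7]],
    [[0, 0, 0], [0, 0, -7]],
    [[0, 0, 0], [0, 0, -7]],
    [[0, 0, 0], [0, 0, -7]],
    [[0, 0, 0], [0, 0, -7]],
    [[0, 0, 0], [0, 0, -7]],
    [[0, 0, 0], [0, 0, -7]],
    [[0, 0, 0], [0, 0, -7]],
    [[0, 0, 0], [0, 0, -7]]
  ]
}}

```text
time: 74.3
tcp_pos: [0.3352, -0.3299, 0.2742]
ee_rot: [180.0, 0.0, -98.9]
contact_force: [-0.3, 0.4, -0.1]
width: 0.0144
```

>>> {"api": "drive_tool", "payload": {
  "increments": [
    [[0, 0, 0], [0, 0, -7]],
    [[0, 0, 0], [0, 0, -7]],
    [[0, 0, 0], [0, 0, -7]],
    [[0, 0, 0], [0, 0, -7]],
    [[0, 0, 0], [0, 0, -7]],
    [[0, 0, 0], [0, 0, -7]],
    [[0, 0, 0], [0, 0, -7]],
    [[0, 0, 0], [0, 0, -7]],
    [[0, 0, 0], [0, 0, -7]],
    [[0, 0, 0], [0, 0, -7]],
    [[0, 0, 0], [0, 0, -7]],
    [[0, 0, 0], [0, 0, -7]]
  ]
}}

```text
time: 75.3
tcp_pos: [0.3352, -0.3299, 0.2742]
ee_rot: [-180.0, 0.0, -14.9]
contact_force: [-0.0, -1.0, -0.5]
width: 0.0143
```

>>> {"api": "drive_tool", "payload": {
  "increments": [
    [[0, 0, 0], [0, 0, -7]],
    [[0, 0, 0], [0, 0, -7]],
    [[0, 0, 0], [0, 0, -1.2]],
    [[0, 0, 0], [0, 0, 0]],
    [[0.0179, -0.0227, 0], [0, 0, 0]],
    [[0.0179, -0.0227, 0], [0, 0, 0]],
    [[0.0179, -0.0227, 0], [0, 0, 0]],
    [[0.0179, -0.0227, 0], [0, 0, 0]],
    [[0.0179, -0.0227, 0], [0, 0, 0]],
    [[0.0179, -0.0227, 0], [0, 0, 0]],
    [[0.0179, -0.0227, 0], [0, 0, 0]],
    [[0.0179, -0.0227, 0], [0, 0, 0]]
  ]
}}

```text
time: 76.3
tcp_pos: [0.4792, -0.1472, 0.2742]
ee_rot: [180.0, -0.0, -0.3]
contact_force: [-0.7, -0.2, -0.6]
width: 0.0147
```

>>> {"api": "drive_tool", "payload": {
  "increments": [
    [[0.0179, -0.0227, 0], [0, 0, 0]],
    [[0.0179, -0.0227, 0], [0, 0, 0]],
    [[0.0179, -0.0227, 0], [0, 0, 0]],
    [[0.0179, -0.0227, 0], [0, 0, 0]],
    [[0, 0, 0], [0, 0, 0]],
    [[0, 0, 0], [0, 0, 0]]
  ]
}}

```text
time: 76.8
tcp_pos: [0.5505, -0.0568, 0.2736]
ee_rot: [-180.0, 0.1, -0.1]
contact_force: [-1.1, -0.3, -0.6]
width: 0.0142
```

```bash
python3 chk.py w19
```

```text
[ 0.55052648 -0.05684916  0.27363255] [-1.79993090e+02  6.13753022e-02 -9.15647968e-02] [-8.5 -9.1 92.3 -0.  96.9 -8.4] 0.014186205261215208 76.8
slot 1 0 
slot 2 432 (array([0.589, 0.004, 0.15 ]), array([0.605, 0.02 , 0.159]))
slot 3 425 (array([0.624, 0.011, 0.15 ]), array([0.64 , 0.026, 0.159]))
slot 4 393 (array([0.661, 0.004, 0.15 ]), array([0.678, 0.019, 0.16 ]))
```

>>> {"api": "drive_tool", "payload": {
  "increments": [
    [[0, 0, 0], [7, 0, 0]],
    [[0, 0, 0], [7, 0, 0]],
    [[0, 0, 0], [7, 0, 0]],
    [[0, 0, 0], [7, 0, 0]],
    [[0, 0, 0], [7, 0, 0]],
    [[0, 0, 0], [7, 0, 0]],
    [[0, 0, 0], [7, 0, 0]],
    [[0, 0, 0], [7, 0, 0]],
    [[0, 0, 0], [7, 0, 0]],
    [[0, 0, 0], [7, 0, 0]],
    [[0, 0, 0], [7, 0, 0]],
    [[0, 0, 0], [7, 0, 0]]
  ]
}}

```text
time: 77.85
tcp_pos: [0.5498, -0.0596, 0.2747]
ee_rot: [-95.7, 0.0, -0.2]
contact_force: [0.7, 1.0, 0.2]
width: 0.0139
```

>>> {"api": "drive_tool", "payload": {
  "increments": [
    [[0, 0, 0], [6, 0, 0]],
    [[0.0045, 0, 0.012], [0, 0, 0]],
    [[0.0045, 0, 0.012], [0, 0, 0]],
    [[0, 0, 0.012], [0, 0, 0]],
    [[0, 0, 0.012], [0, 0, 0]],
    [[0, 0, 0.012], [0, 0, 0]],
    [[0, 0, 0.012], [0, 0, 0]],
    [[0, 0, 0.012], [0, 0, 0]],
    [[0, 0, 0.0125], [0, 0, 0]],
    [[0, 0, 0], [0, 0, 0]],
    [[0, 0, 0], [0, 0, 0]]
  ]
}}

```text
time: 78.77
tcp_pos: [0.559, 0.0395, 0.2743]
ee_rot: [-90.0, -0.0, 0.1]
contact_force: [0.4, -0.4, -0.6]
width: 0.0144
```

```bash
python3 held.py | grep -v "^2[45]"
```

```text
[0.55899126 0.03950711 0.2742746 ] [-9.00179716e+01 -1.61313223e-02  5.59594063e-02] 0.014419309080454351 [ 0.36964503 -0.35964181 -0.55457664]
95 1 [0.56  0.038 0.09 ] [0.56  0.038 0.09 ]
165 11 [0.556 0.012 0.161] [0.567 0.026 0.17 ]
175 21 [0.558 0.008 0.17 ] [0.572 0.026 0.18 ]
185 20 [0.552 0.008 0.181] [0.57  0.026 0.19 ]
195 20 [0.555 0.009 0.19 ] [0.571 0.025 0.2  ]
205 21 [0.552 0.008 0.2  ] [0.571 0.026 0.209]
215 21 [0.554 0.009 0.211] [0.57  0.026 0.219]
225 24 [0.552 0.01  0.22 ] [0.571 0.026 0.23 ]
235 21 [0.553 0.011 0.231] [0.571 0.026 0.24 ]
```

>>> {"api": "drive_tool", "payload": {
  "increments": [
    [[0, 0.0115, 0], [0, 0, 0]],
    [[0, 0.0115, 0], [0, 0, 0]],
    [[0, 0.0115, 0], [0, 0, 0]],
    [[0, 0.0115, 0], [0, 0, 0]],
    [[0, 0.0115, 0], [0, 0, 0]],
    [[0, 0.0115, 0], [0, 0, 0]],
    [[0, 0.011, 0], [0, 0, 0]],
    [[0, 0.011, 0], [0, 0, 0]],
    [[0, 0.011, 0], [0, 0, 0]],
    [[0, 0.011, 0], [0, 0, 0]],
    [[0, 0.01, 0], [0, 0, 0]],
    [[0, 0.01, 0], [0, 0, 0]]
  ]
}}

```text
time: 79.82
tcp_pos: [0.5592, 0.0387, 0.1401]
ee_rot: [-90.0, -0.0, -0.0]
contact_force: [0.2, -0.7, 0.4]
width: 0.0146
```

>>> {"api": "drive_tool", "payload": {
  "increments": [
    [[0, 0, 0], [0, 0, 0]],
    [[0, 0, 0], [0, 0, 0]]
  ]
}}

```text
time: 79.98
tcp_pos: [0.5593, 0.0387, 0.1406]
ee_rot: [-90.0, 0.0, -0.0]
contact_force: [-0.4, -0.1, -0.3]
width: 0.0145
```

>>> {"api": "drive_tool", "payload": {
  "increments": [
    [[0, 0, 0], [0, 0, 0]],
    [[0, 0, 0], [0, 0, 0]],
    [[0, 0, 0], [0, 0, 0]],
    [[0, 0, 0], [0, 0, 0]],
    [[0, 0, 0], [0, 0, 0]]
  ],
  "gripper": 0.025
}}

```text
time: 80.4
tcp_pos: [0.5593, 0.0386, 0.1413]
ee_rot: [-90.0, -0.0, -0.0]
contact_force: [0.4, 0.5, 0.6]
width: 0.0248
```

>>> {"api": "drive_tool", "payload": {
  "increments": [
    [[0, 0, -0.006], [0, 0, 0]],
    [[0, 0, -0.008], [0, 0, 0]],
    [[0, 0, -0.008], [0, 0, 0]],
    [[0, 0, -0.01], [0, 0, 0]],
    [[0, -0.01, -0.01], [0, 0, 0]],
    [[0, -0.02, -0.01], [0, 0, 0]],
    [[0, -0.03, -0.01], [0, 0, 0]],
    [[0, -0.03, -0.01], [0, 0, 0]],
    [[0, -0.03, -0.01], [0, 0, 0]],
    [[0, -0.02, -0.01], [0, 0, 0]],
    [[0, 0, 0], [0, 0, 0]]
  ]
}}

```text
time: 81.32
tcp_pos: [0.5595, -0.0557, 0.2861]
ee_rot: [-90.2, -0.3, -0.1]
contact_force: [0.2, -0.2, -0.2]
width: 0.025
```

>>> {"api": "drive_tool", "payload": {
  "increments": [
    [[0, 0, 0], [-7, 0, 0]],
    [[0, 0, 0], [-7, 0, 0]],
    [[0, 0, 0], [-7, 0, 0]],
    [[0, 0, 0], [-7, 0, 0]],
    [[0, 0, 0], [-7, 0, 0]],
    [[0, 0, 0], [-7, 0, 0]],
    [[0, 0, 0], [-7, 0, 0]],
    [[0, 0, 0], [-7, 0, 0]],
    [[0, 0, 0], [-7, 0, 0]],
    [[0, 0, 0], [-7, 0, 0]],
    [[0, 0, 0], [-7, 0, 0]],
    [[0, 0, 0], [-7, 0, 0]]
  ],
  "gripper": 0.05
}}

```text
time: 82.32
tcp_pos: [0.5593, -0.0543, 0.2827]
ee_rot: [-174.4, -0.1, -0.1]
contact_force: [-0.3, -0.4, -1.7]
width: 0.0502
```

>>> {"api": "drive_tool", "payload": {
  "increments": [
    [[0, 0, 0], [-5.9, 0, 0]],
    [[0, 0, 0], [0, 0, 0]],
    [[0, 0, 0], [0, 0, 0]]
  ]
}}

```text
time: 82.57
tcp_pos: [0.5591, -0.0524, 0.2814]
ee_rot: [-179.8, 0.0, 0.1]
contact_force: [-0.4, -0.1, -0.6]
width: 0.0502
```

```bash
python3 chk.py w20; python3 - <<'E'
from det import *
T=tool();p=cv2.imread("pics/w20.png")[:,:,::-1];P=cloud(np.load("pics/w20.npy"),T);hsv=cv2.cvtColor(np.ascontiguousarray(p),cv2.COLOR_RGB2HSV)
m=((hsv[...,0]<6)|(hsv[...,0]>174))&(hsv[...,1]>120)&(P[...,2]>.08)&(P[...,2]<.09)&(abs(P[...,1]+.1)<.04)&(abs(P[...,0]-.565)<.04)
print("handle",m.sum(),P[m].min(0),P[m].max(0))
E
```

```text
[ 0.55907439 -0.05235463  0.28139649] [-1.79808196e+02  5.26322397e-03  8.88260304e-02] [-8.1 -8.1 90.7  0.2 97.4 -8.1] 0.050189634361359356 82.5667
slot 1 432 (array([0.55 , 0.008, 0.154]), array([0.565, 0.023, 0.159]))
slot 2 426 (array([0.589, 0.003, 0.151]), array([0.605, 0.02 , 0.159]))
slot 3 418 (array([0.624, 0.011, 0.15 ]), array([0.641, 0.027, 0.16 ]))
slot 4 378 (array([0.661, 0.003, 0.151]), array([0.678, 0.019, 0.159]))
handle 209 [ 0.56452045 -0.11079444  0.08012534] [ 0.57999373 -0.09527101  0.08600342]
```

>>> {"api": "drive_tool", "payload": {
  "increments": [
    [[0.002, 0.0163, 0], [0, 0, 0]],
    [[0.002, 0.0163, 0], [0, 0, 0]],
    [[0.002, 0.0163, 0], [0, 0, 0]],
    [[0.002, 0.0163, 0], [0, 0, 0]],
    [[0.002, 0.0163, 0], [0, 0, 0]],
    [[0.002, 0.0163, 0], [0, 0, 0]],
    [[0, 0, 0.005], [0, 0, -7]],
    [[0, 0, 0.005], [0, 0, -7]],
    [[0, 0, 0.005], [0, 0, -7]],
    [[0, 0, 0.005], [0, 0, -7]],
    [[0, 0, 0.005], [0, 0, -7]],
    [[0, 0, 0.005], [0, 0, -7]]
  ],
  "gripper": 0
}}

```text
time: 83.62
tcp_pos: [0.5708, -0.1524, 0.2501]
ee_rot: [-179.8, -0.1, 42.2]
contact_force: [0.5, 0.3, -0.7]
width: -0.0001
```

>>> {"api": "drive_tool", "payload": {
  "increments": [
    [[0, 0, 0.005], [0, 0, -7]],
    [[0, 0, 0.005], [0, 0, -7]],
    [[0, 0, 0.005], [0, 0, -7]],
    [[0, 0, 0.005], [0, 0, -7]],
    [[0, 0, 0.005], [0, 0, -7]],
    [[0, 0, 0.005], [0, 0, -7]],
    [[0, 0, 0.005], [0, 0, -4.8]],
    [[0, 0, 0.02], [0, 0, 0]],
    [[0, 0, 0.02], [0, 0, 0]],
    [[0, 0, 0.02], [0, 0, 0]],
    [[0, 0, 0.02], [0, 0, 0]],
    [[0, 0, 0], [0, 0, 0]]
  ]
}}

```text
time: 84.62
tcp_pos: [0.5692, -0.1517, 0.1313]
ee_rot: [-179.7, -0.3, 88.6]
contact_force: [0.7, -0.1, -0.4]
width: -0.0005
```

>>> {"api": "drive_tool", "payload": {
  "increments": [
    [[0, 0, 0.02], [0, 0, 0]],
    [[0, 0, 0.02], [0, 0, 0]],
    [[0, 0, 0.02], [0, 0, 0]],
    [[0, 0, 0.02], [0, 0, 0]],
    [[0, 0, 0.018], [0, 0, 0]],
    [[0, 0, 0.01], [0, 0, 0]],
    [[0, 0, 0], [0, 0, 0]],
    [[0, 0, 0], [0, 0, 0]]
  ]
}}

```text
time: 85.28
tcp_pos: [0.5714, -0.1513, 0.0287]
ee_rot: [-180.0, -0.1, 88.7]
contact_force: [-0.3, 0.1, 1.4]
width: 0.0002
```

>>> {"api": "drive_tool", "payload": {
  "increments": [
    [[0.004, 0, 0], [0, 0, 0]],
    [[0.004, 0, 0], [0, 0, 0]],
    [[0.003, 0, 0], [0, 0, 0]],
    [[0.003, 0, 0], [0, 0, 0]],
    [[0.003, 0, 0], [0, 0, 0]],
    [[0.003, 0, 0], [0, 0, 0]],
    [[0.003, 0, 0], [0, 0, 0]],
    [[0.003, 0, 0], [0, 0, 0]],
    [[0.003, 0, 0], [0, 0, 0]],
    [[0.003, 0, 0], [0, 0, 0]],
    [[0.003, 0, 0], [0, 0, 0]],
    [[0.003, 0, 0], [0, 0, 0]]
  ]
}}

```text
time: 86.28
tcp_pos: [0.572, -0.1125, 0.028]
ee_rot: [-180.0, -0.1, 88.8]
contact_force: [-0.1, -1.6, 1.0]
width: 0.0
```

>>> {"api": "drive_tool", "payload": {
  "increments": [
    [[0.004, 0, 0], [0, 0, 0]],
    [[0.004, 0, 0], [0, 0, 0]],
    [[0.004, 0, 0], [0, 0, 0]],
    [[0.005, 0, 0], [0, 0, 0]],
    [[0.005, 0, 0], [0, 0, 0]],
    [[0.005, 0, 0], [0, 0, 0]],
    [[0.005, 0, 0], [0, 0, 0]],
    [[0.005, 0, 0], [0, 0, 0]],
    [[0.005, 0, 0], [0, 0, 0]],
    [[0.005, 0, 0], [0, 0, 0]],
    [[0.005, 0, 0], [0, 0, 0]],
    [[0.005, 0, 0], [0, 0, 0]]
  ]
}}

```text
time: 87.28
tcp_pos: [0.5732, -0.0552, 0.0281]
ee_rot: [-180.0, -0.1, 88.8]
contact_force: [-1.4, -2.5, -0.3]
width: 0.0002
```

>>> {"api": "drive_tool", "payload": {
  "increments": [
    [[0.005, 0, 0], [0, 0, 0]],
    [[0.005, 0, 0], [0, 0, 0]],
    [[0.005, 0, 0], [0, 0, 0]],
    [[0.005, 0, 0], [0, 0, 0]],
    [[0.005, 0, 0], [0, 0, 0]],
    [[0.005, 0, 0], [0, 0, 0]],
    [[0.005, 0, 0], [0, 0, 0]],
    [[0.005, 0, 0], [0, 0, 0]],
    [[0.005, 0, 0], [0, 0, 0]],
    [[0.005, 0, 0], [0, 0, 0]],
    [[0.005, 0, 0], [0, 0, 0]],
    [[0.005, 0, 0], [0, 0, 0]]
  ]
}}

```text
time: 88.28
tcp_pos: [0.5745, 0.0048, 0.0282]
ee_rot: [-180.0, -0.1, 88.8]
contact_force: [-1.2, -3.0, 0.0]
width: -0.0
```

```bash
cat > hd.py <<'E'
from det import *
import sys
s=telemetry.state();T=tool(s);print(s["tcp_pos"],s["contact_force"],s["time"])
p,d=snap("wrist",sys.argv[1]);P=cloud(d,T);hsv=cv2.cvtColor(np.ascontiguousarray(p),cv2.COLOR_RGB2HSV)
m=((hsv[...,0]<6)|(hsv[...,0]>174))&(hsv[...,1]>120)&(P[...,2]>.05)&(P[...,2]<.09)&(abs(P[...,0]-.57)<.03)&(d>0)
print("handle",m.sum(),P[m].min(0).round(4),P[m].max(0).round(4))
m=(d>0)&(P[...,2]>.12)&(P[...,2]<.166)&(abs(P[...,0]-.615)<.08)&(P[...,1]>s["tcp_pos"][1]+.06)&(P[...,1]<s["tcp_pos"][1]+.2);q=P[m]
for x in np.arange(.54,.7,.01):
    k=abs(q[:,0]-x)<.005
    if k.any():print(round(x,3),k.sum(),q[k].min(0).round(3),q[k].max(0).round(3))
E
python3 hd.py w21
```

```text
[0.57448834 0.00477982 0.02821591] [-1.20653351 -2.99111032  0.03260623] 88.2833
handle 2052 [0.562  0.0169 0.05  ] [0.5722 0.0343 0.09  ]
0.56 73 [0.562 0.065 0.132] [0.564 0.067 0.14 ]
0.62 2 [0.625 0.14  0.122] [0.625 0.141 0.124]
0.63 216 [0.625 0.138 0.12 ] [0.635 0.144 0.13 ]
0.64 105 [0.635 0.138 0.12 ] [0.642 0.144 0.128]
```

>>> {"api": "drive_tool", "payload": {
  "increments": [
    [[0.005, 0, 0], [0, 0, 0]],
    [[0.005, 0, 0], [0, 0, 0]],
    [[0.005, 0, 0], [0, 0, 0]],
    [[0.005, 0, 0], [0, 0, 0]],
    [[0.005, 0, 0], [0, 0, 0]],
    [[0.005, 0, 0], [0, 0, 0]],
    [[0.005, 0, 0], [0, 0, 0]],
    [[0.005, 0, 0], [0, 0, 0]],
    [[0.004, 0, 0], [0, 0, 0]],
    [[0.004, 0, 0], [0, 0, 0]],
    [[0, 0, 0], [0, 0, 0]]
  ]
}}

```text
time: 89.25
tcp_pos: [0.5756, 0.0531, 0.0283]
ee_rot: [180.0, -0.1, 88.8]
contact_force: [0.1, -0.2, -0.6]
width: 0.0001
```

>>> {"api": "drive_tool", "payload": {
  "increments": [
    [[0.003, 0, 0], [0, 0, 0]],
    [[0.003, 0, 0], [0, 0, 0]],
    [[0.003, 0, 0], [0, 0, 0]],
    [[0, 0, 0], [0, 0, 0]]
  ]
}}

```text
time: 89.58
tcp_pos: [0.5758, 0.0618, 0.0283]
ee_rot: [180.0, -0.1, 88.8]
contact_force: [-0.4, -0.5, 0.0]
width: -0.0002
```

>>> {"api": "drive_tool", "payload": {
  "increments": [
    [[0.002, 0, 0], [0, 0, 0]],
    [[0.002, 0, 0], [0, 0, 0]],
    [[0, 0, 0], [0, 0, 0]]
  ]
}}

```text
time: 89.83
tcp_pos: [0.5758, 0.0656, 0.0283]
ee_rot: [180.0, -0.1, 88.8]
contact_force: [0.6, 0.2, 0.5]
width: -0.0002
```

>>> {"api": "drive_tool", "payload": {
  "increments": [
    [[0.002, 0, 0], [0, 0, 0]],
    [[0.002, 0, 0], [0, 0, 0]],
    [[0.002, 0, 0], [0, 0, 0]],
    [[0, 0, 0], [0, 0, 0]]
  ]
}}

```text
time: 90.17
tcp_pos: [0.5759, 0.0717, 0.0283]
ee_rot: [-180.0, -0.1, 88.8]
contact_force: [0.0, 0.3, -1.0]
width: -0.0002
```

>>> {"api": "drive_tool", "payload": {
  "increments": [
    [[0.002, 0, 0], [0, 0, 0]],
    [[0.002, 0, 0], [0, 0, 0]],
    [[0, 0, 0], [0, 0, 0]]
  ]
}}

```text
time: 90.42
tcp_pos: [0.5759, 0.0748, 0.0283]
ee_rot: [-180.0, -0.0, 88.8]
contact_force: [-0.9, -7.2, 1.8]
width: 0.0002
```

>>> {"api": "drive_tool", "payload": {
  "increments": [
    [[0.002, 0, 0], [0, 0, 0]],
    [[0.001, 0, 0], [0, 0, 0]],
    [[0, 0, 0], [0, 0, 0]]
  ]
}}

```text
time: 90.67
tcp_pos: [0.5759, 0.075, 0.0284]
ee_rot: [-180.0, 0.3, 88.8]
contact_force: [-4.3, -33.2, 4.8]
width: 0.0002
```

```bash
python3 hd.py w22
```

```text
[0.57590607 0.07495457 0.02840656] [ -4.28916144 -33.24951675   4.81904358] 90.6667
handle 2061 [0.5639 0.0876 0.05  ] [0.5737 0.1043 0.09  ]
0.56 74 [0.564 0.135 0.132] [0.565 0.137 0.14 ]
0.57 46 [0.565 0.135 0.131] [0.569 0.138 0.141]
0.63 375 [0.626 0.203 0.12 ] [0.635 0.213 0.132]
0.64 68 [0.635 0.203 0.12 ] [0.641 0.207 0.127]
```

>>> {"api": "drive_tool", "payload": {
  "increments": [
    [[-0.005, 0, 0], [0, 0, 0]],
    [[-0.015, 0, 0], [0, 0, 0]],
    [[-0.02, 0, 0], [0, 0, 0]],
    [[-0.02, 0, -0.01], [0, 0, 0]],
    [[-0.02, -0.01, -0.025], [0, 0, 0]],
    [[-0.02, -0.02, -0.03], [0, 0, 0]],
    [[-0.02, -0.025, -0.03], [0, 0, 0]],
    [[-0.01, -0.03, -0.03], [0, 0, 0]],
    [[0, -0.03, -0.03], [0, 0, 0]],
    [[0, -0.03, -0.03], [0, 0, 0]],
    [[0, -0.02, -0.03], [0, 0, 0]],
    [[0, 0, 0], [0, 0, 0]]
  ]
}}

```text
time: 91.72
tcp_pos: [0.4109, -0.0472, 0.2459]
ee_rot: [179.5, -0.0, 88.8]
contact_force: [0.3, -0.6, 1.0]
width: 0.0
```

```bash
python3 - <<'E'
from h import *
s=telemetry.state();print(s["tcp_pos"],s["contact_force"],s["time"])
snap("wrist","w23");snap("side","s23")
a=cv2.imread("pics/w23.png");b=cv2.imread("pics/s23.png")[100:440,200:500]
cv2.imwrite("pics/fin.png",cv2.hconcat([cv2.resize(a,(440,330)),cv2.resize(b,(360,330))]))
E
```

```text
[ 0.41087389 -0.04723265  0.2459424 ] [ 0.25196213 -0.58011177  0.95907541] 91.7167
```

View pics/fin.png

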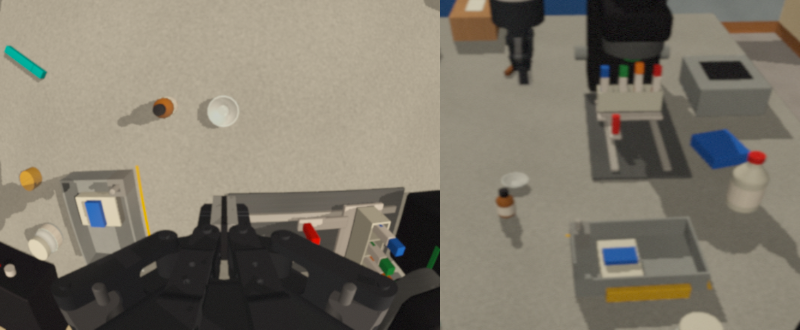

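```bash
python3 - <<'E'
from h import *
c=cams.get_calibration("side");d=np.load("pics/s23.npy");v,u=np.mgrid[0:480,0:640]
r=np.stack([(u-c["cx"])/c["fx"],(v-c["cy"])/c["fy"],0*u+1.],-1)*d[...,None];P=r@c["pose"][:3,:3].T+c["pose"][:3,3]
def rect(lo,hi,x,y):
    m=(d>0)&(P[...,2]>lo)&(P[...,2]<hi)&(P[...,0]>x[0])&(P[...,0]<x[1])&(P[...,1]>y[0])&(P[...,1]<y[1])
    q=P[m];b=cv2.minAreaRect(q[:,:2].astype(np.float32));print(len(q),b);return q
q=rect(.044,.054,(.45,.70),(-.36,-.18))
f=rect(.026,.034,(.49,.67),(-.37,-.337))
for n,q2,s in(("tote -y edge",q,0),("fence +y edge",f,1)):
    xs=np.arange(.525,.64,.01);ys=[(q2[abs(q2[:,0]-x)<.005][:,1].min() if s==0 else q2[abs(q2[:,0]-x)<.005][:,1].max()) for x in xs]
    print(n,np.polyfit(xs-.58,ys,1))
E
```

```text
1511 ((0.5683834552764893, -0.2710934579372406), (0.19029060006141663, 0.1333451271057129), 1.2157800197601318)
554 ((0.5643261075019836, -0.3448256254196167), (0.14727294445037842, 0.01576455682516098), 0.12987203896045685)
tote -y edge [ 0.02452893 -0.33676903]
fence +y edge [-0.0116967  -0.33782624]
```

```bash
python3 -c "
from bench import ctrl;print(ctrl.finish_job())"
```

```text
the job is handed in; nothing more can be done
None
```

I did the steps in the order asked and handed the job in at about 92 s of the 210 s.

- **Tote:** I swung it about its pin to the yellow fence. The last depth check put its long side at about 1.2–1.4°. The fence measured about 1.2–1.4° in the earlier images, and the gap was a few millimetres. A fence-edge fit in the final depth data gave -0.7°, which disagrees; I took it as noise.
- **Carriage:** I pulled it out to a hard stop and later pushed it to the home stop (33 N there). The handle moved about 0.2 m between the two stops. It started roughly 25 mm out from home. The pull-out briefly peaked at 90 N at the wrist, under the 120 N limit.
- **Tubes:** all four were there and now stand cap up, in the order blue, green, orange, red from the robot outwards. The last picture shows them upright, with the carriage under the head.
- **Left alone:** I did not reach for the bottles, dish, slide box, jar, weight or the turquoise and brown look-alikes. They looked undisturbed in the images, but I did not measure each one.

Two things did not go cleanly:
- **First grasp:** the first try on the red tube closed on nothing, because the fingertips sit about 26 mm behind the stated tool point. I corrected for that on every later grasp.
- **Green tube:** it was found leaning about 17° after release, so I re-gripped it, stood it straight and checked it again.

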